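# Close the casting mould evenly, crosswise

### The arm

A 6-joint arm with a two-finger parallel gripper is mounted at the origin on the work surface. World frame = base frame: x ahead of the robot, y to its left, z up, the work surface at z = 0. Lengths are in mm, angles in rad, forces in N, time in s.
With the tool pointing down it reaches from about 325 to 775 mm from the base axis. Payload 9.3 kg.
Tool frame: the origin (TCP) lies midway between the tips of the shut fingers; the grasp point (between the pads) lies 19 mm behind it; z points along the fingers, y is the direction in which the jaws open and shut (so a half turn about z gives the same grasp; the last joint's range is limited). The gripper opens to 85 mm and grips with 20 to 120 N. Pads are 22 mm wide; open, the fingers measure 114 mm over their backs; the gripper's body (76 mm by 85 mm) begins 54 mm behind the grasp point. The pads swing forward as they close: fully open they stand 13 mm farther back than shut.
Start: joints at [0.99, 0.259, 0.021, 1.334, 0, 1.418], TCP at [228.179, 500.431, 231.279] pointing down, gripper open.
Joint ranges: [-3.04, 3.04], [-0.91, 1.82], [-1.04, 1.36], [-1.92, 1.95], [-1.52, 1.45], [-3.14, 3.14]. Speed limits (rad/s): [2.22, 2.22, 2.79, 3.14, 3.14, 3.14].

### API

Orientations are given as a unit quaternion [x, y, z, w].
In Python, from plant import robot gives the robot as it stands.
- The arm moves only by the shell command python3 -m jog 'ROWS' [FORCE]. ROWS is JSON, a list of rows, each an object of numbers: "wx", "wy", "wz": the turn, a rotation vector about the world's x, y, z in rad; "tx", "ty", "tz": the shift along the world's x, y, z in m; "claw": the finger opening in m, from 0 to 0.0854. In form: [{"wx": .., "wy": .., "wz": .., "tx": .., "ty": .., "tz": .., "claw": ..}, ...]. A call has exactly 8 rows; each row shifts and turns the pose as measured when the row begins; what a row does not reach is not made up. A row lasts 1/8 s, in which the tool goes at most 62.5 mm and 10.7 degrees, less where a joint would pass 70% of its speed; a pose out of reach is approached as far as the arm can. A call with a gripper value outside its range is refused whole. The fingers move at their own pace and stop on an object; FORCE is the grip in N (left out, the last holds). Time passes only in rows, so rows that do not move let the fingers close, or fill a call up. It gives the time, the measured TCP pose, the force and the opening at its end, in the units of the state.
- robot.read_state(): the state, without advancing time (a new reading comes with each control period).
- robot.snapshot(name): name is "scene" or "top" or "wrist"; returns the picture (400x640x3 uint8, red, green, blue); there is no depth.
- robot.get_calibration(name): a dict with "intrinsics" (3x3 intrinsics, pixels), "k1" (the pictures are not rectified: a ray, as slopes to the right and down, at radius r is drawn at 1 + k1 r^2 times it, then the intrinsics apply), "rvec" (rotation vector, rad) and "tvec" (3), from world to camera coordinates, as OpenCV has them; the wrist camera has in their place "T_tool_cam" (4x4, takes a point from camera to tool coordinates, whose origin is the TCP and whose axes are the flange's). Camera axes: x right, y down, z forward; pixel columns grow to the right and rows downward; lengths in mm; the calibration is good to about 2 mm. A picture is of the moment at which its call begins: read the wrist's pose just before it. get_calibration takes no time and is no camera call.
- robot.close_job(): hands the job in, once; it reports no verdict.
The state is a dict: "clock": time; "q": joint angles; "qd": joint speeds; "effort": joint torques, N m; "eef_pos": TCP position; "ee_rot": TCP orientation; "contact_force": force on the tool from outside, world axes, zero at the start; "ft_torque": the same for the moment, N m; "gripper_width": opening from 0.0 (shut) to 1.0 (fully open).
Only numpy, scipy, OpenCV 4.12 (cv2) and the standard library are available. Lean on these libraries where they do the work, as an engineer would, in place of code of your own. Each camera call takes 0.05 s, during which the arm holds its last target.

### The job

Close the casting mould so that its cover plate seats evenly: working crosswise, each wing knob followed by the one diagonally opposite, first turn all four knobs clockwise to about half-way, then go round crosswise again and turn all four fully home until the cover lies flat on the lower block. Never turn one knob so far ahead of the rest that the cover cocks, leave the things around the mould where they stand, and let go at the end.

Things in the scene. Friction and masses are not known exactly. Their poses are not given: they have to be found in the camera images.
- press: Lower half of a casting mould, fixed: aluminium block 180 x 140 x 40 mm (x, y, z) on a plywood foot 196 x 152 x 12. Origin: centre of the foot's underside, z up, front (-x) roughly towards the robot. Block's top face at z = 52 mm. Four 14 mm threaded studs at x = +-60, y = +-42 mm; by each, at x = +-80, y = +-60, a sprung pin lifts the cover (1.5 N at the start, 4.2 N when down).
- cover: Cover plate of the mould, aluminium 180 x 140 x 12 mm, about 0.35 kg, with a brass pouring bush in the middle (6 mm high, 34 wide) and four holes round the studs. Loose, trapped by the knobs. Origin: centre of its underside, axes as the press. At the start it rests level on the pins, underside 56.5 mm above the press origin; seated, flat on the block at 52 mm.
- knob_fl (a joint): Turn of the front left (x = -60, y = +42 mm in the press frame) wing knob, rad: 0 loosest, grows clockwise seen from above, hard stop at 2.0. Starts between 0 and 0.4. Coarse thread: sinks 3.18 mm per rad (20 mm a turn). Meets the resting cover at about 0.5, half-way at about 1.05, fully home with the cover seated at 1.92 to 2.0. Takes 0.1 to 0.2 N m and stays where it is left.
- knob_fl_wing (a point): Point to grip on that knob: on its turning axis, in its black plastic wing, an upright bar 64 mm long, 12 thick, 33 high. Lies 10 mm below the wing's top edge and 36 mm above the knob's flat underside (boss under the wing 21 mm across, up to 15 mm; flange 29 across), which bears on the cover. x along the 64 mm length (turns with the knob), y across the thickness, z up.
- knob_fr (a joint): Turn of the front right (x = -60, y = -42 mm) wing knob, rad: 0 loosest, grows clockwise seen from above, hard stop at 2.0. Starts between 0 and 0.4. Coarse thread: sinks 3.18 mm per rad (20 mm a turn). Meets the resting cover at about 0.5, half-way at about 1.05, fully home with the cover seated at 1.92 to 2.0. Takes 0.1 to 0.2 N m and stays where it is left.
- knob_fr_wing (a point): Point to grip on that knob: on its turning axis, in its black plastic wing, an upright bar 64 mm long, 12 thick, 33 high. Lies 10 mm below the wing's top edge and 36 mm above the knob's flat underside (boss under the wing 21 mm across, up to 15 mm; flange 29 across), which bears on the cover. x along the 64 mm length (turns with the knob), y across the thickness, z up.
- knob_bl (a joint): Turn of the back left (x = +60, y = +42 mm) wing knob, rad: 0 loosest, grows clockwise seen from above, hard stop at 2.0. Starts between 0 and 0.4. Coarse thread: sinks 3.18 mm per rad (20 mm a turn). Meets the resting cover at about 0.5, half-way at about 1.05, fully home with the cover seated at 1.92 to 2.0. Takes 0.1 to 0.2 N m and stays where it is left.
- knob_bl_wing (a point): Point to grip on that knob: on its turning axis, in its black plastic wing, an upright bar 64 mm long, 12 thick, 33 high. Lies 10 mm below the wing's top edge and 36 mm above the knob's flat underside (boss under the wing 21 mm across, up to 15 mm; flange 29 across), which bears on the cover. x along the 64 mm length (turns with the knob), y across the thickness, z up.
- knob_br (a joint): Turn of the back right (x = +60, y = -42 mm) wing knob, rad: 0 loosest, grows clockwise seen from above, hard stop at 2.0. Starts between 0 and 0.4. Coarse thread: sinks 3.18 mm per rad (20 mm a turn). Meets the resting cover at about 0.5, half-way at about 1.05, fully home with the cover seated at 1.92 to 2.0. Takes 0.1 to 0.2 N m and stays where it is left.
- knob_br_wing (a point): Point to grip on that knob: on its turning axis, in its black plastic wing, an upright bar 64 mm long, 12 thick, 33 high. Lies 10 mm below the wing's top edge and 36 mm above the knob's flat underside (boss under the wing 21 mm across, up to 15 mm; flange 29 across), which bears on the cover. x along the 64 mm length (turns with the knob), y across the thickness, z up.
- cup: Bystander, loose, to be left where it stands: Ribbed white plastic washing cup, 74 mm wide, 85 mm tall. Origin at the centre of its underside, z up. Stands just in front of or just behind the press, edge 10 mm or more from its foot.
- paint_bottle: Bystander, loose, to be left where it stands: Grey dropper bottle, 27 mm wide, 75 mm tall. Origin at the centre of its underside, z up. Stands just in front of or just behind the press.
- brush_jar: Bystander, loose, to be left where it stands: Terracotta jar of brushes, 72 mm wide, 185 mm tall over the brushes. Origin at the centre of its underside, z up. Stands to the left or right of the press, axis 120 mm or more from the nearest knob's axis.
- magnifier: Bystander, loose, to be left where it stands: Smoked acrylic magnifier on a heavy round foot 90 mm wide, top at 180 mm; the lens, 100 mm wide over its rim, leans above the foot. Origin at the centre of its underside, z up. Stands to the left or right of the press, axis 120 mm or more from the nearest knob's axis.
Things that resemble listed ones, but are neither listed nor needed, are in the scene too. What is shaped like the cover but black or brown is not meant.

How it is judged (in metres and radians):
On the way, in this order (a step that is already met when the one before it is completed fails the run):
1. first pass, one diagonal pair of knobs turned to about half-way (0.65 to 1.5 rad) while the other pair is still loose (under 0.55) (((value of joint knob_fl between 0.65 and 1.5 rad and value of joint knob_br between 0.65 and 1.5 rad and value of joint each of knob_fr, knob_bl below 0.55 rad) or (value of joint knob_fr between 0.65 and 1.5 rad and value of joint knob_bl between 0.65 and 1.5 rad and value of joint each of knob_fl, knob_br below 0.55 rad))), for 0.1 s.
2. first pass finished: all four knobs at about half-way (0.65 to 1.5 rad) (value of joint knob_fl between 0.65 and 1.5 rad and value of joint knob_fr between 0.65 and 1.5 rad and value of joint knob_bl between 0.65 and 1.5 rad and value of joint knob_br between 0.65 and 1.5 rad), for 0.1 s.
3. last pass, one diagonal pair home (over 1.75 rad) while the other pair is still short of it (under 1.5) (((value of joint each of knob_fl, knob_br above 1.75 rad and value of joint each of knob_fr, knob_bl below 1.5 rad) or (value of joint each of knob_fr, knob_bl above 1.75 rad and value of joint each of knob_fl, knob_br below 1.5 rad))), for 0.1 s.
At the end, for the whole second after the job is handed in: All four knobs are turned home (over 1.8 rad) and the cover lies at rest flat on the block: underside within 1 mm of the block's top face, tilted less than 0.012 rad (value of joint each of knob_fl, knob_fr, knob_bl, knob_br above 1.8 rad and angle between cover's own z axis and vertical below 0.012 rad and z of cover in the frame of press between 0.0505 and 0.053 m and linear speed of cover below 0.02 m/s); the robot touches nothing.
It fails at once if the cover cocks: tilted by more than 0.032 rad (angle between cover's own z axis and vertical above 0.032 rad).
It fails at once if a bystander is pushed by more than 20 mm or tipped ((distance of cup from where it was at the start of the episode above 0.02 m or angle between cup's own z axis and vertical above 0.35 rad) or (distance of paint_bottle from where it was at the start of the episode above 0.02 m or angle between paint_bottle's own z axis and vertical above 0.35 rad) or (distance of brush_jar from where it was at the start of the episode above 0.02 m or angle between brush_jar's own z axis and vertical above 0.35 rad) or (distance of magnifier from where it was at the start of the episode above 0.02 m or angle between magnifier's own z axis and vertical above 0.35 rad)).
It also fails if it takes over 72 s, if anything falls off the work surface, if the arm or the gripper's body presses on something with over 40 N, if the wrist force passes 120 N, or if a joint passes its speed limit or range.

## Working session

There is one attempt and no reset: what is moved stays moved. The work goes in short steps, Python scripts to look and compute and a shell command to move; the robot and the scene stay as the last step left them, time stands still between calls to the robot, and variables do not carry over. Pictures are saved under pics/ and viewed, and the job is handed in when it is done.

```bash
ls; mkdir -p pics; python3 - <<'E'
from plant import robot
import cv2
s=robot.read_state();print(s)
for n in("scene","top","wrist"):
    c=robot.get_calibration(n);print(n,c)
    im=robot.snapshot(n);cv2.imwrite(f"pics/{n}0.png",im[:,:,::-1])
E
```

```text
pics
{'clock': 0.0, 'q': array([9.90377542e-01, 2.59182861e-01, 2.07592833e-02, 1.33367760e+00,
       2.25465354e-05, 1.41819496e+00]), 'qd': array([-0.0005497 ,  0.00051412, -0.00154392,  0.00162554, -0.00070506,
       -0.00098166]), 'effort': array([-1.18811993e-03, -5.55641627e+01,  3.44534397e+01,  1.37100101e-02,
       -4.09046097e-04,  5.04119711e-06]), 'eef_pos': array([228.03482229, 500.20024841, 230.67025174]), 'ee_rot': array([ 2.12281099e-01,  9.77208427e-01, -6.05051732e-04, -2.44326564e-04]), 'contact_force': array([ 0.31959804, -0.46797598, -1.23942368]), 'ft_torque': array([ 0.01801062,  0.02835959, -0.0149713 ]), 'gripper_width': 0.9971719251741563}
scene {'intrinsics': array([[447.91327143,   0.        , 322.12121152],
       [  0.        , 447.91327143, 201.87676431],
       [  0.        ,   0.        ,   1.        ]]), 'k1': -0.0128091710582689, 'rvec': array([ 0.99015978,  2.36111929, -1.18209622]), 'tvec': array([ 349.40981334, -168.36919517, 1474.22197189])}
top {'intrinsics': array([[396.97575811,   0.        , 321.85144806],
       [  0.        , 396.97575811, 192.8457337 ],
       [  0.        ,   0.        ,   1.        ]]), 'k1': -0.08697216752085876, 'rvec': array([ 2.20524116, -2.14683511,  0.14649068]), 'tvec': array([  10.71639913,  522.50220937, 1224.13301445])}
wrist {'intrinsics': array([[338.42726375,   0.        , 315.11042909],
       [  0.        , 338.42726375, 200.78759513],
       [  0.        ,   0.        ,   1.        ]]), 'k1': -0.005074617867359746, 'T_tool_cam': array([[-2.26138736e-03, -9.45788960e-01, -3.24773968e-01,
         8.41967292e+01],
       [ 9.99997369e-01, -2.01394328e-03, -1.09804397e-03,
        -9.84258411e-02],
       [ 3.84441518e-04, -3.24775596e-01,  9.45791026e-01,
        -1.44156677e+02],
       [ 0.00000000e+00,  0.00000000e+00,  0.00000000e+00,
         1.00000000e+00]])}
```

View pics/scene0.png

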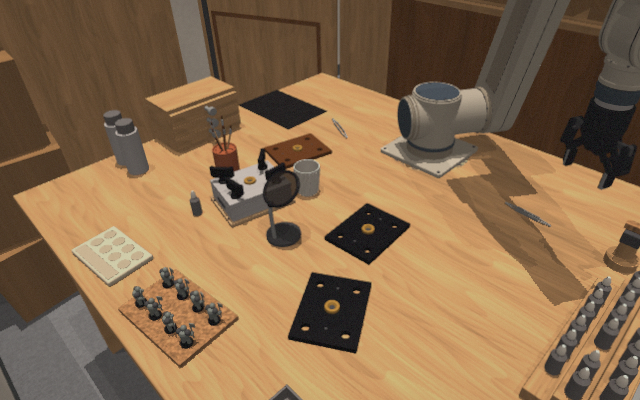

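View pics/top0.png

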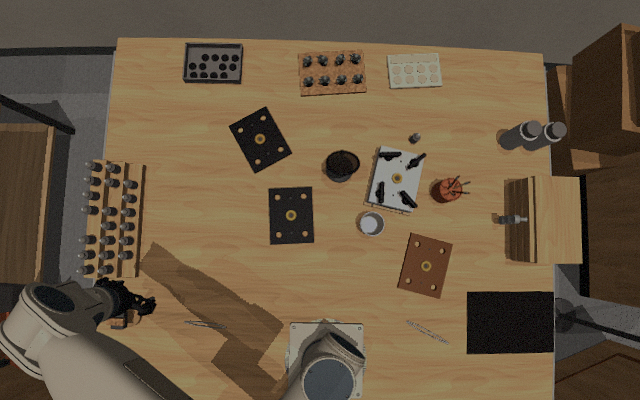

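View pics/wrist0.png

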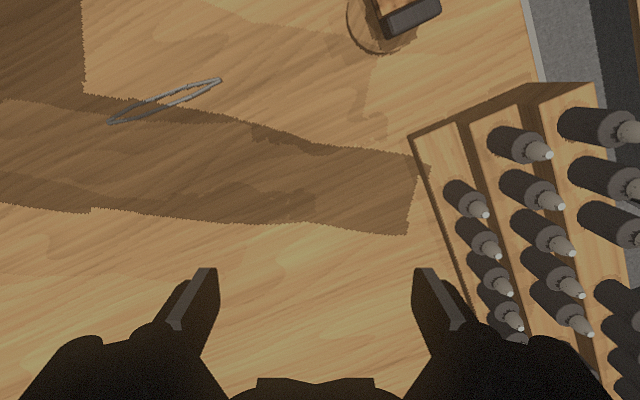

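The top view shows the mould at about (397,180): the only aluminium plate with wing knobs. The cup is in front at (372,223), the dropper bottle behind at (415,138), the magnifier left at (342,165) and the brush jar right at (450,188). The black plates at (260,139) and (291,215) and the brown one at (425,265) are decoys. I'll confirm with a crop and measure.

```bash
cat > h.py <<'E'
import numpy as np,cv2
from plant import robot
from scipy.spatial.transform import Rotation as R
CAL={n:robot.get_calibration(n) for n in("scene","top","wrist")}
def slopes(c,uv):
    K=c["intrinsics"];p=np.array([(uv[0]-K[0,2])/K[0,0],(uv[1]-K[1,2])/K[1,1]])
    q=p.copy()
    for _ in range(20): q=p/(1+c["k1"]*(q@q))
    return q
def cam(n,st=None):
    c=CAL[n]
    if n=="wrist":
        T=c["T_tool_cam"];Rt=R.from_quat(st["ee_rot"]).as_matrix()
        return Rt@T[:3,:3],Rt@T[:3,3]+np.array(st["eef_pos"])
    Rw=cv2.Rodrigues(c["rvec"])[0];return Rw.T,-Rw.T@c["tvec"]
def ray(n,uv,st=None):
    M,o=cam(n,st);s=slopes(CAL[n],uv);d=M@np.array([s[0],s[1],1]);return o,d/np.linalg.norm(d)
def onz(n,uv,z,st=None):
    o,d=ray(n,uv,st);return o+d*(z-o[2])/d[2]
def proj(n,P,st=None):
    M,o=cam(n,st);p=M.T@(np.array(P,float)-o);s=p[:2]/p[2];s=s*(1+CAL[n]["k1"]*(s@s));K=CAL[n]["intrinsics"]
    return np.array([K[0,0]*s[0]+K[0,2],K[1,1]*s[1]+K[1,2]])
E
python3 - <<'E'
import cv2
from h import *
im=cv2.imread("pics/top0.png")
c=im[120:250,325:475];cv2.imwrite("pics/topcrop0.png",cv2.resize(c,None,fx=4.5,fy=4.5,interpolation=cv2.INTER_CUBIC))
im=cv2.imread("pics/scene0.png")
c=im[140:250,190:330];cv2.imwrite("pics/scenecrop0.png",cv2.resize(c,None,fx=5,fy=5,interpolation=cv2.INTER_CUBIC))
for n,uv,z in(("press",(397,178),74),("cup",(372,223),85),("bottle",(415,138),75),("jar",(450,188),60),("mag",(342,165),100)): print(n,onz("top",uv,z).round())
E
```

```text
press [ 569. -204.   74.]
cup [ 429. -127.   85.]
bottle [ 697. -261.   75.]
jar [ 545. -376.   60.]
mag [600. -32. 100.]
```

View pics/topcrop0.png

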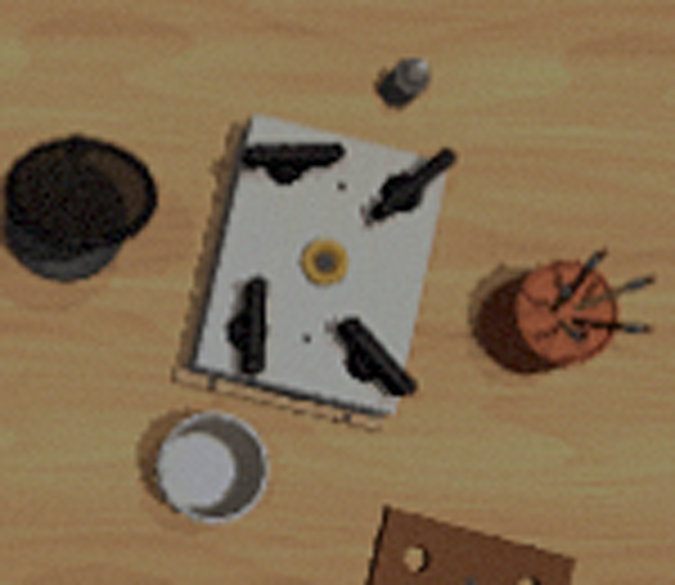

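View pics/scenecrop0.png

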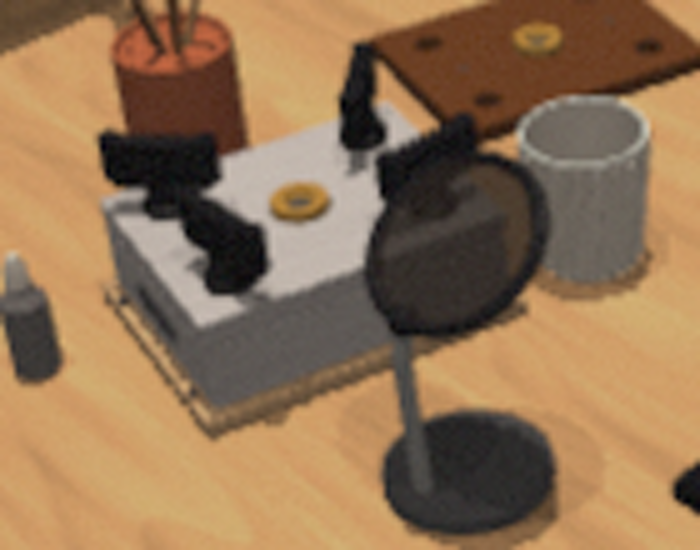

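The crop confirms it: an aluminium cover with a brass bush and four wing knobs. Knob crop positions are FL (250,325), FR (375,355), BL (292,160) and BR (410,185), and the bystanders stand clear. Next I'll move the wrist camera over it.

```bash
python3 -m jog '[{"tx":0.010,"ty":-0.05,"tz":0.015},{"tx":0.02,"ty":-0.055,"tz":0.015,"wz":0.02},{"tx":0.02,"ty":-0.055,"tz":0.015,"wz":0.02},{"tx":0.02,"ty":-0.055,"tz":0.015,"wz":0.02},{"tx":0.02,"ty":-0.055,"tz":0.01,"wz":0.02},{"tx":0.02,"ty":-0.055,"wz":0.02},{"tx":0.02,"ty":-0.055,"wz":0.02},{"tx":0.02,"ty":-0.055,"wz":0.02}]' 40
```

```text
schema error: expected keys wx, wy, wz, tx, ty, tz, claw
```

```bash
python3 -m jog '[{"wx":0,"wy":0,"wz":0,"tx":0.010,"ty":-0.05,"tz":0.015,"claw":0.085},{"wx":0,"wy":0,"wz":0.02,"tx":0.02,"ty":-0.055,"tz":0.015,"claw":0.085},{"wx":0,"wy":0,"wz":0.02,"tx":0.02,"ty":-0.055,"tz":0.015,"claw":0.085},{"wx":0,"wy":0,"wz":0.02,"tx":0.02,"ty":-0.055,"tz":0.015,"claw":0.085},{"wx":0,"wy":0,"wz":0.02,"tx":0.02,"ty":-0.055,"tz":0.01,"claw":0.085},{"wx":0,"wy":0,"wz":0.02,"tx":0.02,"ty":-0.055,"tz":0,"claw":0.085},{"wx":0,"wy":0,"wz":0.02,"tx":0.02,"ty":-0.055,"tz":0,"claw":0.085},{"wx":0,"wy":0,"wz":0.02,"tx":0.02,"ty":-0.055,"tz":0,"claw":0.085}]' 40
```

```text
clock: 1.15
eef_pos: [378.4, 54.7, 300.8]
ee_rot: [0.137, 0.991, -0.002, 0.001]
contact_force: [1.0, 0.2, -0.2]
gripper_width: 0.993
```

```bash
python3 -m jog '[{"wx":0,"wy":0,"wz":0.01,"tx":0.025,"ty":-0.05,"tz":0,"claw":0.04},{"wx":0,"wy":0,"wz":0.01,"tx":0.025,"ty":-0.05,"tz":0,"claw":0.04},{"wx":0,"wy":0,"wz":0.01,"tx":0.025,"ty":-0.05,"tz":0,"claw":0.04},{"wx":0,"wy":0,"wz":0.01,"tx":0.023,"ty":-0.05,"tz":0,"claw":0.04},{"wx":0,"wy":0,"wz":0.01,"tx":0.02,"ty":-0.045,"tz":0,"claw":0.04},{"wx":0,"wy":0,"wz":0,"tx":0,"ty":0,"tz":0,"claw":0.04},{"wx":0,"wy":0,"wz":0,"tx":0,"ty":0,"tz":0,"claw":0.04},{"wx":0,"wy":0,"wz":0,"tx":0,"ty":0,"tz":0,"claw":0.04}]' 40
python3 - <<'E'
from h import *
import pickle
st=robot.read_state();im=robot.snapshot("wrist")
pickle.dump((st,im),open("w1.pkl","wb"));cv2.imwrite("pics/wrist1.png",im[:,:,::-1]);print(st["eef_pos"],st["q"],st["gripper_width"])
E
```

```text
clock: 2.15
eef_pos: [498.2, -202.5, 298.6]
ee_rot: [0.114, 0.993, -0.001, -0.0]
contact_force: [-0.4, 0.7, 0.1]
gripper_width: 0.467
[ 498.17296132 -202.46754146  298.621253  ] [-0.54096341  0.22739765  0.14863705  1.49174555 -0.00209575 -0.3116324 ] 0.46727009815669046
```

View pics/wrist1.png

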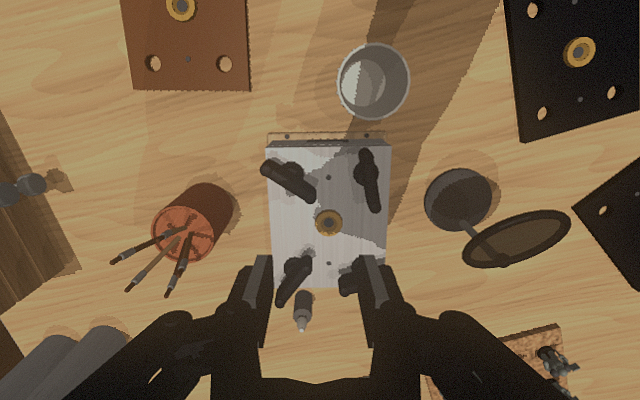

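The wrist image has its top towards the robot. FL is at (368,180), FR at (288,180), BR at (293,280), and BL is hidden by the finger at (352,280). The lens leans away from the mould. I'll shift ahead about 95 mm to see all four.

```bash
python3 -m jog '[{"wx":0,"wy":0,"wz":0,"tx":0.04,"ty":-0.008,"tz":0,"claw":0.04},{"wx":0,"wy":0,"wz":0,"tx":0.04,"ty":-0.008,"tz":0,"claw":0.04},{"wx":0,"wy":0,"wz":0,"tx":0.02,"ty":-0.004,"tz":0,"claw":0.04},{"wx":0,"wy":0,"wz":0,"tx":0,"ty":0,"tz":0,"claw":0.04},{"wx":0,"wy":0,"wz":0,"tx":0,"ty":0,"tz":0,"claw":0.04},{"wx":0,"wy":0,"wz":0,"tx":0,"ty":0,"tz":0,"claw":0.04},{"wx":0,"wy":0,"wz":0,"tx":0,"ty":0,"tz":0,"claw":0.04},{"wx":0,"wy":0,"wz":0,"tx":0,"ty":0,"tz":0,"claw":0.04}]' 40
python3 - <<'E'
from h import *
import pickle
st=robot.read_state();im=robot.snapshot("wrist")
pickle.dump((st,im),open("w2.pkl","wb"));im=np.ascontiguousarray(im[:,:,::-1]);cv2.imwrite("pics/wrist2.png",im);print(st["eef_pos"],st["q"],st["gripper_width"])
cv2.imwrite("pics/wrist2c.png",cv2.resize(im[0:220,230:430],None,fx=2.7,fy=2.7,interpolation=cv2.INTER_CUBIC))
E
```

```text
clock: 3.2
eef_pos: [597.6, -216.7, 303.6]
ee_rot: [0.112, 0.994, -0.002, 0.002]
contact_force: [0.5, -0.7, 0.1]
gripper_width: 0.466
[ 597.55247361 -216.71719805  303.59410708] [-0.47877426  0.40447537  0.41869038  1.57921569 -0.00224693 -0.25495322] 0.46581983420541695
```

View pics/wrist2c.png

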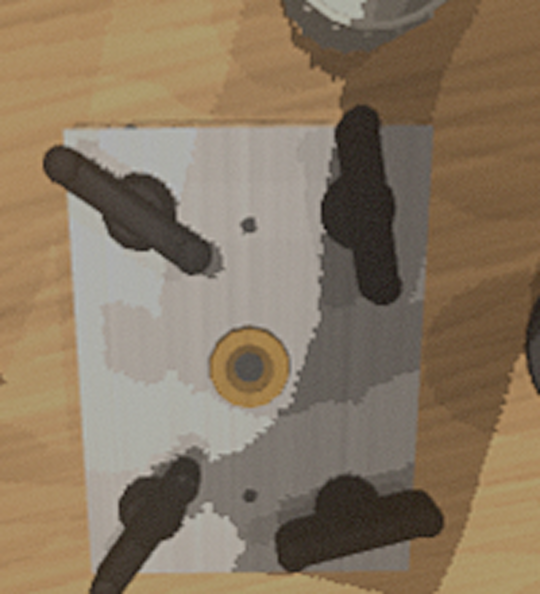

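```bash
cat > meas.py <<'E'
from h import *
def wings(st,im,pose,zt,minr=14,maxr=34):
    "heading of each wing from dark pixels cast on plane of wing top"
    px,py,yaw=pose
    g=im.max(axis=2).astype(int)
    out={}
    for n,(x,y) in dict(fl=(-60,42),fr=(-60,-42),bl=(60,42),br=(60,-42)).items():
        A=np.array([px+x*np.cos(yaw)-y*np.sin(yaw),py+x*np.sin(yaw)+y*np.cos(yaw),zt])
        uv=proj("wrist",A,st);u0,v0=uv.round().astype(int);r=45
        pts=[]
        for v in range(max(0,v0-r),min(399,v0+r)):
            for u in range(max(0,u0-r),min(639,u0+r)):
                if g[v,u]<62:
                    P=onz("wrist",(u,v),zt,st)-A
                    d=np.hypot(P[0],P[1])
                    if minr<d<maxr: pts.append(P[:2])
        pts=np.array(pts)
        a=np.arctan2(pts[:,1],pts[:,0]);z=np.exp(2j*a).mean()
        h=np.angle(z)/2
        e=np.array([np.cos(h),np.sin(h)]);t=pts@e;
        m1=pts[t>0].mean(0) if (t>0).any() else pts.mean(0)*np.nan; m2=pts[t<0].mean(0)
        hd=np.arctan2(*(m1-m2)[::-1])
        out[n]=dict(axis=A[:2].round(1),uv=uv.round(),n=len(pts),conc=round(abs(z),2),h=round(np.degrees(h)%180,1),h2=round(np.degrees(hd)%180,1),mid=((m1+m2)/2).round(1),ext=(round(t.min(),1),round(t.max(),1)))
    return out
E
python3 - <<'E'
from h import *;import pickle
from meas import wings
st,im=pickle.load(open("w2.pkl","rb"))
C={k:onz("wrist",(230+u/2.7,v/2.7),68.5,st) for k,(u,v) in dict(fr=(66,130),fl=(433,126),bl=(411,570),br=(91,572)).items()}
for k in C: print(k,C[k].round(1))
b=onz("wrist",(230+248/2.7,368/2.7),74.5,st);print("bush",b.round(1))
# top view bush and triangulation
bt=onz("top",(397,178),74.5);print("top bush",bt.round(1))
for a,c in(("fl","bl"),("fr","br"),("fr","fl"),("br","bl")): 
    d=(C[c]-C[a])[:2];print(a,c,np.hypot(*d).round(1),np.degrees(np.arctan2(d[1],d[0])).round(2))
print("cen",np.mean(list(C.values()),0).round(1))
dx=(C["bl"]-C["fl"]+C["br"]-C["fr"]);yaw=np.arctan2(dx[1],dx[0]);print("yaw",np.degrees(yaw))
E
```

```text
fr [ 467.8 -252.    68.5]
fl [ 497.7 -115.9   68.5]
bl [ 674.  -153.1   68.5]
br [ 643.3 -291.8   68.5]
bush [ 570.1 -204.    74.5]
top bush [ 569.4 -204.2   74.5]
fl bl 180.2 -11.89
fr br 179.9 -12.78
fr fl 139.3 77.6
br bl 142.1 77.51
cen [ 570.7 -203.2   68.5]
yaw -12.332785089845943
```

Cover corners give 180.0 × 140.7 mm and yaw −12.4°. The centre agrees with the bush to 1 mm in both cameras. Now the wing headings.

```bash
python3 - <<'E'
from h import *;import pickle
from meas import wings
st,im=pickle.load(open("w2.pkl","rb"))
for zt in(112,):
  for n,o in wings(st,im,(570.2,-203.8,np.radians(-12.4)),zt).items(): print(n,o)
# masks view of tips: overlay
for k,(a,b) in dict(fl=((357,118),(383,292)),fr=((60,163),(200,262)),br=((188,468),(105,585)),bl=((292,552),(430,512))).items():
    P=onz("wrist",(230+a[0]/2.7,a[1]/2.7),115,st);Q=onz("wrist",(230+b[0]/2.7,b[1]/2.7),115,st);d=(Q-P)
    print(k,((P+Q)/2).round(1),np.hypot(*d[:2]).round(1),(np.degrees(np.arctan2(d[1],d[0]))%180).round(1))
E
```

```text
fl {'axis': array([ 520.6, -149.9]), 'uv': array([368.,  77.]), 'n': 737, 'conc': np.float64(0.71), 'h': np.float64(179.3), 'h2': np.float64(178.7), 'mid': array([-0.2, -3.1]), 'ext': (np.float64(-32.9), np.float64(32.3))}
fr {'axis': array([ 502.6, -231.9]), 'uv': array([277.,  78.]), 'n': 149, 'conc': np.float64(0.79), 'h': np.float64(47.7), 'h2': np.float64(45.9), 'mid': array([-1.6,  0.6]), 'ext': (np.float64(-32.6), np.float64(31.8))}
bl {'axis': array([ 637.8, -175.7]), 'uv': array([363., 199.]), 'n': 859, 'conc': np.float64(0.36), 'h': np.float64(88.9), 'h2': np.float64(88.9), 'mid': array([-8. ,  0.4]), 'ext': (np.float64(-32.3), np.float64(32.0))}
br {'axis': array([ 619.8, -257.7]), 'uv': array([283., 200.]), 'n': 346, 'conc': np.float64(0.77), 'h': np.float64(138.5), 'h2': np.float64(134.8), 'mid': array([-1.3, -2.4]), 'ext': (np.float64(-33.7), np.float64(32.9))}
fl [ 520.3 -150.7  115. ] 57.1 178.8
fr [ 503.8 -230.9  115. ] 56.7 42.7
br [ 614.7 -254.8  115. ] 57.8 131.9
bl [ 634.8 -174.9  115. ] 54.6 94.4
```

```bash
cat > d.py <<'E'
import sys
from h import *
K=dict(fl=(520.6,-149.9),fr=(502.6,-231.9),bl=(637.8,-175.7),br=(619.8,-257.7))
def rel(n,z,hd,do=True):
    s=robot.read_state();x,y=K[n];h=np.radians(hd)
    T=np.array([[np.cos(h),np.sin(h),0],[np.sin(h),-np.cos(h),0],[0,0,-1]])
    M=R.from_quat(s["ee_rot"]).as_matrix()
    w=R.from_matrix(T@M.T).as_rotvec();d=(np.array([x,y,z])-s["eef_pos"])/1000
    print("t",round(s["clock"],2),"shift",d.round(4),"rot",w.round(3),"hd",round(np.degrees(np.arctan2(M[1,0],M[0,0])),2),"q6",s["q"][5].round(2),"gw",round(s["gripper_width"]*85.4,1),"F",s["contact_force"].round(1),"Tz",s["ft_torque"].round(2),"eff6",s["effort"][5].round(2),"z",s["eef_pos"][2].round(1))
if __name__=="__main__": rel(sys.argv[1],float(sys.argv[2]),float(sys.argv[3]))
E
python3 d.py br 150 132
```

```text
t 3.25 shift [ 0.0222 -0.041  -0.1536] rot [ 0.006  0.003 -0.614] hd 167.18 q6 -0.25 gw 39.9 F [-0.2 -0.5 -1. ] Tz [-0.06  0.02  0.03] eff6 -0.0 z 303.6
```

```bash
python3 -m jog '[{"wx":0.006,"wy":0.003,"wz":-0.15,"tx":0.006,"ty":-0.01,"tz":-0.03,"claw":0.04},{"wx":0,"wy":0,"wz":-0.15,"tx":0.006,"ty":-0.01,"tz":-0.04,"claw":0.04},{"wx":0,"wy":0,"wz":-0.15,"tx":0.006,"ty":-0.01,"tz":-0.04,"claw":0.04},{"wx":0,"wy":0,"wz":-0.15,"tx":0.004,"ty":-0.01,"tz":-0.03,"claw":0.04},{"wx":0,"wy":0,"wz":-0.01,"tx":0,"ty":0,"tz":-0.012,"claw":0.04},{"wx":0,"wy":0,"wz":0,"tx":0,"ty":0,"tz":0,"claw":0.04},{"wx":0,"wy":0,"wz":0,"tx":0,"ty":0,"tz":0,"claw":0.04},{"wx":0,"wy":0,"wz":0,"tx":0,"ty":0,"tz":0,"claw":0.04}]' 40 | head -1
python3 d.py br 90 132
python3 - <<'E'
from h import *
im=robot.snapshot("wrist");cv2.imwrite("pics/wrist3.png",im[:,:,::-1])
E
```

```text
clock: 4.25
t 4.25 shift [-0.0004 -0.     -0.0621] rot [0.005 0.006 0.008] hd 131.56 q6 0.33 gw 40.0 F [ 0.3 -0.2 -0.2] Tz [-0.02 -0.01  0.06] eff6 -0.0 z 152.1
```

View pics/wrist3.png

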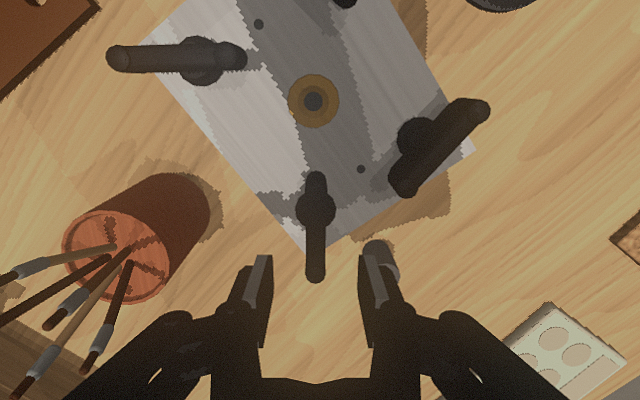

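The wing is upright in the picture at column 315, centred between the fingers (250 and 378), so I descend and grip.

```bash
python3 -m jog '[{"wx":0.005,"wy":0.006,"wz":0.008,"tx":0,"ty":0,"tz":-0.03,"claw":0.04},{"wx":0,"wy":0,"wz":0,"tx":0,"ty":0,"tz":-0.025,"claw":0.04},{"wx":0,"wy":0,"wz":0,"tx":0,"ty":0,"tz":-0.005,"claw":0.04},{"wx":0,"wy":0,"wz":0,"tx":0,"ty":0,"tz":0,"claw":0.03},{"wx":0,"wy":0,"wz":0,"tx":0,"ty":0,"tz":0,"claw":0},{"wx":0,"wy":0,"wz":0,"tx":0,"ty":0,"tz":0,"claw":0},{"wx":0,"wy":0,"wz":0,"tx":0,"ty":0,"tz":0,"claw":0},{"wx":0,"wy":0,"wz":0,"tx":0,"ty":0,"tz":0,"claw":0}]' 40 | head -1
python3 d.py br 90 132
```

```text
clock: 5.3
t 5.3 shift [-0.0019  0.001  -0.0068] rot [ 0.005  0.006 -0.003] hd 132.14 q6 0.32 gw 11.2 F [-0.3 -1.2 -3.7] Tz [-0.17  0.06 -0.01] eff6 -0.05 z 96.8
```

```bash
python3 -m jog '[{"wx":0.005,"wy":0.006,"wz":-0.12,"tx":-0.001,"ty":0,"tz":-0.001,"claw":0},{"wx":0,"wy":0,"wz":-0.14,"tx":0,"ty":0,"tz":-0.0005,"claw":0},{"wx":0,"wy":0,"wz":-0.14,"tx":0,"ty":0,"tz":-0.0005,"claw":0},{"wx":0,"wy":0,"wz":-0.14,"tx":0,"ty":0,"tz":-0.0005,"claw":0},{"wx":0,"wy":0,"wz":-0.14,"tx":0,"ty":0,"tz":-0.0005,"claw":0},{"wx":0,"wy":0,"wz":-0.12,"tx":0,"ty":0,"tz":-0.0005,"claw":0},{"wx":0,"wy":0,"wz":0,"tx":0,"ty":0,"tz":0,"claw":0},{"wx":0,"wy":0,"wz":0,"tx":0,"ty":0,"tz":0,"claw":0}]' 70 | head -1
python3 d.py br 90 86
```

```text
clock: 6.3
t 6.3 shift [-0.0007  0.0016 -0.0043] rot [ 0.002 -0.002  0.015] hd 85.12 q6 1.14 gw 10.3 F [-1.6 -0.6 -4.2] Tz [-0.42  0.19 -0.04] eff6 0.02 z 94.3
```

```bash
python3 -m jog '[{"wx":0,"wy":0,"wz":0,"tx":0,"ty":0,"tz":0,"claw":0.04},{"wx":0,"wy":0,"wz":0,"tx":0,"ty":0,"tz":0,"claw":0.04},{"wx":0,"wy":0,"wz":0,"tx":0,"ty":0,"tz":0.02,"claw":0.04},{"wx":0,"wy":0,"wz":0,"tx":0,"ty":0,"tz":0.05,"claw":0.04},{"wx":0,"wy":0,"wz":0.16,"tx":-0.01,"ty":0.01,"tz":0.05,"claw":0.04},{"wx":0,"wy":0,"wz":0.18,"tx":-0.02,"ty":0.02,"tz":0.03,"claw":0.04},{"wx":0,"wy":0,"wz":0.18,"tx":-0.03,"ty":0.03,"tz":0,"claw":0.04},{"wx":0,"wy":0,"wz":0.18,"tx":-0.03,"ty":0.03,"tz":0,"claw":0.04}]' 70 | head -1
python3 d.py fl 150 179
```

```text
clock: 7.3
t 7.3 shift [-0.011   0.0182 -0.1008] rot [0.    0.008 0.911] hd 126.79 q6 0.47 gw 40.2 F [-0.2 -0.3  0.2] Tz [ 0.03  0.   -0.05] eff6 2.15 z 250.8
```

```bash
python3 -m jog '[{"wx":0,"wy":0.008,"wz":0.15,"tx":-0.004,"ty":0.006,"tz":0,"claw":0.04},{"wx":0,"wy":0,"wz":0.18,"tx":-0.004,"ty":0.006,"tz":0,"claw":0.04},{"wx":0,"wy":0,"wz":0.18,"tx":-0.003,"ty":0.006,"tz":-0.01,"claw":0.04},{"wx":0,"wy":0,"wz":0.18,"tx":0,"ty":0,"tz":-0.04,"claw":0.04},{"wx":0,"wy":0,"wz":0.17,"tx":0,"ty":0,"tz":-0.04,"claw":0.04},{"wx":0,"wy":0,"wz":0.03,"tx":0,"ty":0,"tz":-0.01,"claw":0.04},{"wx":0,"wy":0,"wz":0,"tx":0,"ty":0,"tz":0,"claw":0.04},{"wx":0,"wy":0,"wz":0,"tx":0,"ty":0,"tz":0,"claw":0.04}]' 70 | head -1
python3 d.py fl 90 179
python3 - <<'E'
from h import *
im=robot.snapshot("wrist");cv2.imwrite("pics/wrist4.png",im[:,:,::-1])
im=robot.snapshot("top");cv2.imwrite("pics/top4.png",cv2.resize(im[120:250,325:475,::-1],None,fx=4,fy=4,interpolation=cv2.INTER_CUBIC))
E
```

```text
clock: 8.3
t 8.3 shift [-0.0007 -0.0029 -0.0672] rot [ 0.002  0.018 -0.011] hd 179.64 q6 -0.43 gw 39.9 F [ 0.6 -0.9  0.5] Tz [ 0.05 -0.03 -0.04] eff6 -0.05 z 157.2
```

View pics/wrist4.png

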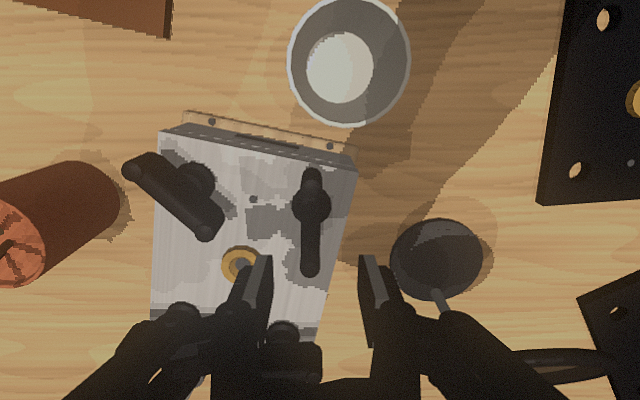

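View pics/top4.png

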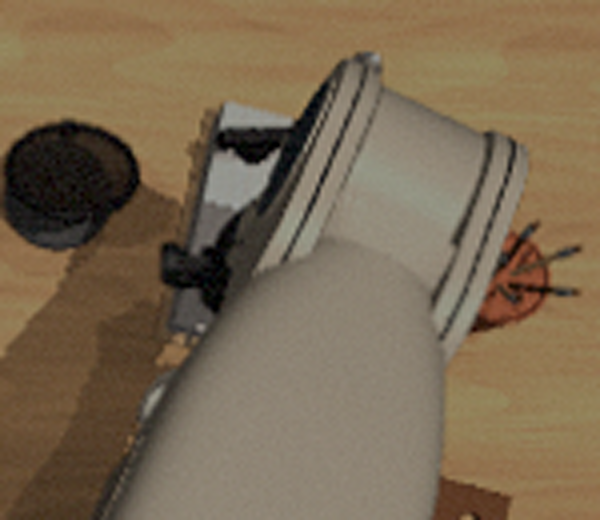

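FL's wing is upright at column 311, between fingers at 264 and 366, so 3 mm of y correction is needed. I'll descend and grip.

```bash
python3 -m jog '[{"wx":0.002,"wy":0.015,"wz":-0.011,"tx":-0.001,"ty":-0.003,"tz":-0.03,"claw":0.04},{"wx":0,"wy":0,"wz":0,"tx":0,"ty":0,"tz":-0.03,"claw":0.04},{"wx":0,"wy":0,"wz":0,"tx":0,"ty":0,"tz":-0.01,"claw":0.04},{"wx":0,"wy":0,"wz":0,"tx":0,"ty":0,"tz":0,"claw":0.03},{"wx":0,"wy":0,"wz":0,"tx":0,"ty":0,"tz":0,"claw":0},{"wx":0,"wy":0,"wz":0,"tx":0,"ty":0,"tz":0,"claw":0},{"wx":0,"wy":0,"wz":0,"tx":0,"ty":0,"tz":0,"claw":0},{"wx":0,"wy":0,"wz":0,"tx":0,"ty":0,"tz":0,"claw":0}]' 70 | head -1
python3 d.py fl 90 179
```

```text
clock: 9.4
t 9.4 shift [-0.0025  0.0005 -0.0012] rot [0.002 0.01  0.002] hd 178.87 q6 -0.42 gw 10.4 F [ 1.3  2.  -7.1] Tz [ 0.14 -0.19 -0.02] eff6 -0.05 z 91.2
```

```bash
python3 -m jog '[{"wx":0,"wy":0.006,"wz":-0.12,"tx":-0.001,"ty":0,"tz":0,"claw":0},{"wx":0,"wy":0,"wz":-0.14,"tx":0,"ty":0,"tz":-0.0005,"claw":0},{"wx":0,"wy":0,"wz":-0.14,"tx":0,"ty":0,"tz":-0.0005,"claw":0},{"wx":0,"wy":0,"wz":-0.14,"tx":0,"ty":0,"tz":-0.0005,"claw":0},{"wx":0,"wy":0,"wz":-0.14,"tx":0,"ty":0,"tz":-0.0005,"claw":0},{"wx":0,"wy":0,"wz":-0.12,"tx":0,"ty":0,"tz":-0.0005,"claw":0},{"wx":0,"wy":0,"wz":0,"tx":0,"ty":0,"tz":0,"claw":0},{"wx":0,"wy":0,"wz":0,"tx":0,"ty":0,"tz":0,"claw":0}]' 70 | head -1
python3 d.py fl 88 132
```

```text
clock: 10.4
t 10.4 shift [-0.0016  0.0022 -0.0006] rot [ 0.008 -0.001  0.004] hd 131.78 q6 0.41 gw 10.4 F [ 0.5  1.  -6.9] Tz [ 0.27 -0.14 -0.06] eff6 0.02 z 88.6
```

```bash
python3 -m jog '[{"wx":0,"wy":0,"wz":0,"tx":0,"ty":0,"tz":0,"claw":0.04},{"wx":0,"wy":0,"wz":0,"tx":0,"ty":0,"tz":0,"claw":0.04},{"wx":0,"wy":0,"wz":0,"tx":0,"ty":0,"tz":0.02,"claw":0.04},{"wx":0,"wy":0,"wz":0,"tx":0,"ty":0,"tz":0.05,"claw":0.04},{"wx":0,"wy":0,"wz":0.16,"tx":0,"ty":-0.01,"tz":0.05,"claw":0.04},{"wx":0,"wy":0,"wz":0.18,"tx":0,"ty":-0.02,"tz":0.03,"claw":0.04},{"wx":0,"wy":0,"wz":0.18,"tx":0,"ty":-0.03,"tz":0,"claw":0.04},{"wx":0,"wy":0,"wz":0.18,"tx":0,"ty":-0.01,"tz":0,"claw":0.04}]' 70 | head -1
python3 d.py fr 150 222.7
python3 - <<'E'
from h import *
im=robot.snapshot("wrist");cv2.imwrite("pics/wrist5.png",im[:,:,::-1])
E
```

```text
clock: 11.4
t 11.4 shift [-0.0207 -0.0069 -0.0982] rot [0.006 0.019 0.859] hd 173.5 q6 -0.44 gw 40.1 F [0.8 0.7 0.2] Tz [-0.01  0.04  0.05] eff6 2.5 z 248.2
```

View pics/wrist5.png

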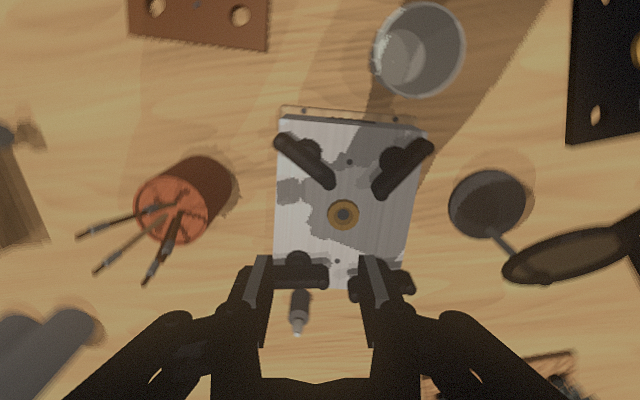

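The FL wing is now diagonal at (403,168) and BR is across at (293,272), so both have turned. On to FR.

```bash
python3 -m jog '[{"wx":0.006,"wy":0.018,"wz":0.15,"tx":-0.007,"ty":-0.003,"tz":0,"claw":0.04},{"wx":0,"wy":0,"wz":0.18,"tx":-0.007,"ty":-0.003,"tz":0,"claw":0.04},{"wx":0,"wy":0,"wz":0.18,"tx":-0.006,"ty":0,"tz":-0.01,"claw":0.04},{"wx":0,"wy":0,"wz":0.18,"tx":0,"ty":0,"tz":-0.04,"claw":0.04},{"wx":0,"wy":0,"wz":0.14,"tx":0,"ty":0,"tz":-0.045,"claw":0.04},{"wx":0,"wy":0,"wz":0.0,"tx":0,"ty":0,"tz":-0.01,"claw":0.04},{"wx":0,"wy":0,"wz":0,"tx":0,"ty":0,"tz":0,"claw":0.04},{"wx":0,"wy":0,"wz":0,"tx":0,"ty":0,"tz":0,"claw":0.04}]' 70 | head -1
python3 d.py fr 90 222.7
python3 - <<'E'
from h import *
im=robot.snapshot("wrist");cv2.imwrite("pics/wrist6.png",im[:,:,::-1])
E
```

```text
clock: 12.45
t 12.45 shift [-0.0017  0.0004 -0.0563] rot [0.01  0.01  0.017] hd -138.29 q6 -1.31 gw 40.0 F [ 0.5 -0.1 -0.2] Tz [ 0.03  0.04 -0.03] eff6 -0.02 z 146.3
```

View pics/wrist6.png

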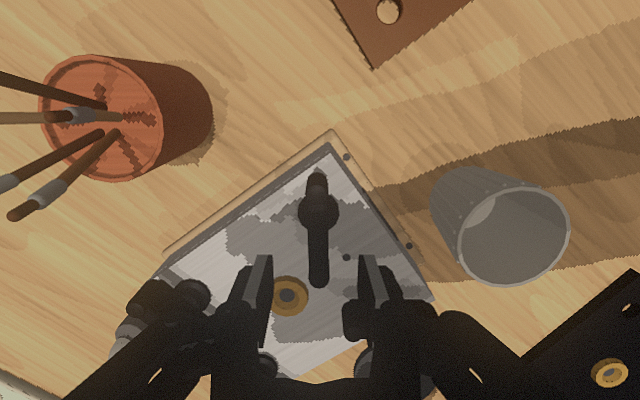

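FR's wing is upright at column 318, between fingers at 266 and 364. Descend and grip.

```bash
python3 -m jog '[{"wx":0.01,"wy":0.01,"wz":0.017,"tx":-0.0015,"ty":0,"tz":-0.03,"claw":0.04},{"wx":0,"wy":0,"wz":0,"tx":0,"ty":0,"tz":-0.025,"claw":0.04},{"wx":0,"wy":0,"wz":0,"tx":0,"ty":0,"tz":-0.005,"claw":0.04},{"wx":0,"wy":0,"wz":0,"tx":0,"ty":0,"tz":0,"claw":0.03},{"wx":0,"wy":0,"wz":0,"tx":0,"ty":0,"tz":0,"claw":0},{"wx":0,"wy":0,"wz":0,"tx":0,"ty":0,"tz":0,"claw":0},{"wx":0,"wy":0,"wz":0,"tx":0,"ty":0,"tz":0,"claw":0},{"wx":0,"wy":0,"wz":0,"tx":0,"ty":0,"tz":0,"claw":0}]' 70 | head -1
python3 d.py fr 90 222.7
```

```text
clock: 13.5
t 13.5 shift [-0.0013 -0.0001 -0.002 ] rot [0.002 0.005 0.004] hd -137.51 q6 -1.32 gw 10.8 F [ 0.4 -0.3 -8.6] Tz [-0.18 -0.13 -0.01] eff6 0.01 z 92.0
```

```bash
python3 -m jog '[{"wx":0,"wy":0.005,"wz":-0.12,"tx":-0.001,"ty":0,"tz":0,"claw":0},{"wx":0,"wy":0,"wz":-0.14,"tx":0,"ty":0,"tz":-0.0005,"claw":0},{"wx":0,"wy":0,"wz":-0.14,"tx":0,"ty":0,"tz":-0.0005,"claw":0},{"wx":0,"wy":0,"wz":-0.14,"tx":0,"ty":0,"tz":-0.0005,"claw":0},{"wx":0,"wy":0,"wz":-0.14,"tx":0,"ty":0,"tz":-0.0005,"claw":0},{"wx":0,"wy":0,"wz":-0.12,"tx":0,"ty":0,"tz":-0.0005,"claw":0},{"wx":0,"wy":0,"wz":0,"tx":0,"ty":0,"tz":0,"claw":0},{"wx":0,"wy":0,"wz":0,"tx":0,"ty":0,"tz":0,"claw":0}]' 70 | head -1
python3 d.py fr 88 176
```

```text
clock: 14.5
t 14.5 shift [-0.0014  0.0008 -0.0014] rot [ 0.003 -0.001  0.011] hd 175.4 q6 -0.5 gw 10.7 F [-0.8  1.  -6.6] Tz [-0.    0.04 -0.05] eff6 0.03 z 89.4
```

```bash
python3 -m jog '[{"wx":0,"wy":0,"wz":0,"tx":0,"ty":0,"tz":0,"claw":0.04},{"wx":0,"wy":0,"wz":0,"tx":0,"ty":0,"tz":0,"claw":0.04},{"wx":0,"wy":0,"wz":0,"tx":0,"ty":0,"tz":0.02,"claw":0.04},{"wx":0,"wy":0,"wz":0,"tx":0,"ty":0,"tz":0.05,"claw":0.04},{"wx":0,"wy":0,"wz":0.16,"tx":0.02,"ty":0.01,"tz":0.05,"claw":0.04},{"wx":0,"wy":0,"wz":0.18,"tx":0.03,"ty":0.01,"tz":0.03,"claw":0.04},{"wx":0,"wy":0,"wz":0.18,"tx":0.03,"ty":0.01,"tz":0,"claw":0.04},{"wx":0,"wy":0,"wz":0.18,"tx":0.03,"ty":0.01,"tz":0,"claw":0.04}]' 70 | head -1
python3 d.py bl 150 274.4
```

```text
clock: 15.5
t 15.5 shift [ 0.0205  0.018  -0.1005] rot [0.    0.015 1.004] hd -143.11 q6 -1.08 gw 40.1 F [-0.7  0.1  0.3] Tz [-0.01 -0.04 -0.05] eff6 2.02 z 250.5
```

```bash
python3 -m jog '[{"wx":0,"wy":0.015,"wz":0.16,"tx":0.007,"ty":0.006,"tz":0,"claw":0.04},{"wx":0,"wy":0,"wz":0.18,"tx":0.007,"ty":0.006,"tz":0,"claw":0.04},{"wx":0,"wy":0,"wz":0.18,"tx":0.007,"ty":0.006,"tz":-0.01,"claw":0.04},{"wx":0,"wy":0,"wz":0.18,"tx":0,"ty":0,"tz":-0.04,"claw":0.04},{"wx":0,"wy":0,"wz":0.18,"tx":0,"ty":0,"tz":-0.045,"claw":0.04},{"wx":0,"wy":0,"wz":0.12,"tx":0,"ty":0,"tz":-0.01,"claw":0.04},{"wx":0,"wy":0,"wz":0.03,"tx":0,"ty":0,"tz":0,"claw":0.04},{"wx":0,"wy":0,"wz":0,"tx":0,"ty":0,"tz":0,"claw":0.04}]' 70 | head -1
python3 d.py bl 90 274.4
python3 - <<'E'
from h import *
im=robot.snapshot("wrist");cv2.imwrite("pics/wrist7.png",im[:,:,::-1])
E
```

```text
clock: 16.5
t 16.5 shift [-0.0058 -0.0007 -0.0567] rot [ 0.005  0.015 -0.067] hd -81.75 q6 -2.11 gw 39.7 F [-0.4 -0.   0.1] Tz [ 0.04 -0.01  0.05] eff6 -0.31 z 146.7
```

View pics/wrist7.png

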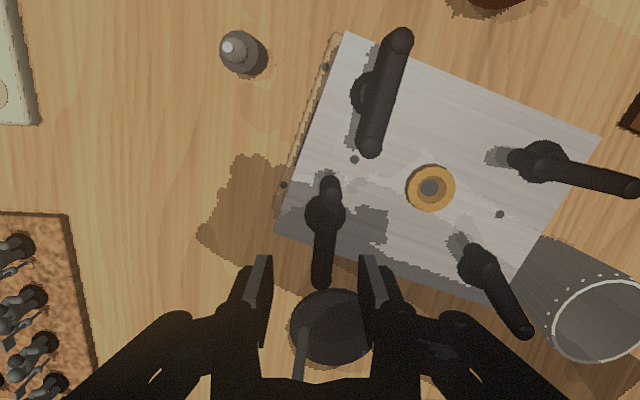

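BL's wing is at (323,215), leaning about 4° from upright. That matches the computed −0.067 rad and −6 mm in x. I'll correct it while descending.

```bash
python3 -m jog '[{"wx":0.005,"wy":0.015,"wz":-0.06,"tx":-0.0055,"ty":-0.001,"tz":-0.02,"claw":0.04},{"wx":0,"wy":0,"wz":0,"tx":0,"ty":0,"tz":-0.03,"claw":0.04},{"wx":0,"wy":0,"wz":0,"tx":0,"ty":0,"tz":-0.01,"claw":0.04},{"wx":0,"wy":0,"wz":0,"tx":0,"ty":0,"tz":0,"claw":0.03},{"wx":0,"wy":0,"wz":0,"tx":0,"ty":0,"tz":0,"claw":0},{"wx":0,"wy":0,"wz":0,"tx":0,"ty":0,"tz":0,"claw":0},{"wx":0,"wy":0,"wz":0,"tx":0,"ty":0,"tz":0,"claw":0},{"wx":0,"wy":0,"wz":0,"tx":0,"ty":0,"tz":0,"claw":0}]' 70 | head -1
python3 d.py bl 90 274.4
```

```text
clock: 17.55
t 17.55 shift [-0.0008  0.0018 -0.0019] rot [0.004 0.004 0.002] hd -85.72 q6 -2.04 gw 10.5 F [-0.3 -1.2 -7.8] Tz [-0.12 -0.14 -0.04] eff6 -0.03 z 91.9
```

```bash
python3 -m jog '[{"wx":0.003,"wy":0.003,"wz":-0.12,"tx":0,"ty":0.001,"tz":0,"claw":0},{"wx":0,"wy":0,"wz":-0.14,"tx":0,"ty":0,"tz":-0.0005,"claw":0},{"wx":0,"wy":0,"wz":-0.14,"tx":0,"ty":0,"tz":-0.0005,"claw":0},{"wx":0,"wy":0,"wz":-0.14,"tx":0,"ty":0,"tz":-0.0005,"claw":0},{"wx":0,"wy":0,"wz":-0.14,"tx":0,"ty":0,"tz":-0.0005,"claw":0},{"wx":0,"wy":0,"wz":-0.12,"tx":0,"ty":0,"tz":-0.0005,"claw":0},{"wx":0,"wy":0,"wz":0,"tx":0,"ty":0,"tz":0,"claw":0},{"wx":0,"wy":0,"wz":0,"tx":0,"ty":0,"tz":0,"claw":0}]' 70 | head -1
python3 d.py bl 88 228
```

```text
clock: 18.55
t 18.55 shift [ 0.0007  0.0015 -0.0012] rot [ 0.001 -0.006  0.014] hd -132.8 q6 -1.22 gw 10.8 F [-1.8 -1.  -6.5] Tz [-0.2   0.01 -0.09] eff6 0.03 z 89.2
```

All four are turned 0.82 rad. The last view gives BR ≈ 83°, FR ≈ 171–175° and FL ≈ 132–137°, as commanded, so the first pass is done. I still hold BL, so the last pass starts there (BL, then FR diagonally opposite). I'll turn 0.75 rad and then feel for the stop.

```bash
python3 -m jog '[{"wx":0,"wy":0,"wz":-0.12,"tx":0,"ty":0.001,"tz":-0.0005,"claw":0},{"wx":0,"wy":0,"wz":-0.13,"tx":0,"ty":0,"tz":-0.0005,"claw":0},{"wx":0,"wy":0,"wz":-0.13,"tx":0,"ty":0,"tz":-0.0005,"claw":0},{"wx":0,"wy":0,"wz":-0.13,"tx":0,"ty":0,"tz":-0.0005,"claw":0},{"wx":0,"wy":0,"wz":-0.13,"tx":0,"ty":0,"tz":-0.0005,"claw":0},{"wx":0,"wy":0,"wz":-0.08,"tx":0,"ty":0,"tz":-0.0005,"claw":0},{"wx":0,"wy":0,"wz":0,"tx":0,"ty":0,"tz":0,"claw":0},{"wx":0,"wy":0,"wz":0,"tx":0,"ty":0,"tz":0,"claw":0}]' 70 | head -1
python3 d.py bl 86 185
```

```text
clock: 19.55
t 19.55 shift [ 0.0015  0.0004 -0.001 ] rot [-0.003 -0.007 -0.014] hd -174.22 q6 -0.5 gw 10.7 F [-1.  -0.7 -6.2] Tz [-0.29  0.17 -0.05] eff6 -0.01 z 87.0
```

```bash
python3 -m jog '[{"wx":0,"wy":0,"wz":-0.05,"tx":0,"ty":0,"tz":-0.0003,"claw":0},{"wx":0,"wy":0,"wz":-0.05,"tx":0,"ty":0,"tz":-0.0002,"claw":0},{"wx":0,"wy":0,"wz":-0.05,"tx":0,"ty":0,"tz":-0.0002,"claw":0},{"wx":0,"wy":0,"wz":-0.05,"tx":0,"ty":0,"tz":-0.0002,"claw":0},{"wx":0,"wy":0,"wz":-0.05,"tx":0,"ty":0,"tz":0,"claw":0},{"wx":0,"wy":0,"wz":-0.05,"tx":0,"ty":0,"tz":0,"claw":0},{"wx":0,"wy":0,"wz":-0.05,"tx":0,"ty":0,"tz":0,"claw":0},{"wx":0,"wy":0,"wz":-0.05,"tx":0,"ty":0,"tz":0,"claw":0}]' 70 | head -1
python3 d.py bl 86 165
```

```text
clock: 20.55
t 20.55 shift [ 0.0016 -0.0005 -0.0004] rot [-0.006 -0.006  0.027] hd 163.44 q6 -0.11 gw 10.7 F [-1.9  0.3 -4.5] Tz [-0.28  0.56  1.46] eff6 0.82 z 86.4
```

Tz 1.46 N m with almost no lateral force means the hard stop. Total turn is 1.93 rad, so BL started near 0.07. Release and go to FR.

```bash
python3 -m jog '[{"wx":0,"wy":0,"wz":0,"tx":0,"ty":0,"tz":0,"claw":0.034},{"wx":0,"wy":0,"wz":0,"tx":0,"ty":0,"tz":0,"claw":0.034},{"wx":0,"wy":0,"wz":0,"tx":0,"ty":0,"tz":0.02,"claw":0.034},{"wx":0,"wy":0,"wz":0,"tx":0,"ty":0,"tz":0.05,"claw":0.034},{"wx":0,"wy":0,"wz":0.05,"tx":-0.03,"ty":-0.01,"tz":0.05,"claw":0.036},{"wx":0,"wy":0,"wz":0.05,"tx":-0.05,"ty":-0.02,"tz":0.02,"claw":0.036},{"wx":0,"wy":0,"wz":0.05,"tx":-0.05,"ty":-0.02,"tz":0,"claw":0.036},{"wx":0,"wy":0,"wz":0.05,"tx":0,"ty":0,"tz":0,"claw":0.036}]' 70 | head -1
python3 d.py fr 150 175.4
python3 - <<'E'
from h import *
im=robot.snapshot("wrist");cv2.imwrite("pics/wrist8.png",im[:,:,::-1])
E
```

```text
clock: 21.55
t 21.55 shift [-0.0024 -0.0046 -0.0848] rot [ 0.001  0.002 -0.01 ] hd 175.97 q6 -0.5 gw 36.1 F [ 1.7  0.5 -0.4] Tz [ 0.01 -0.03  0.02] eff6 0.25 z 234.8
```

View pics/wrist8.png

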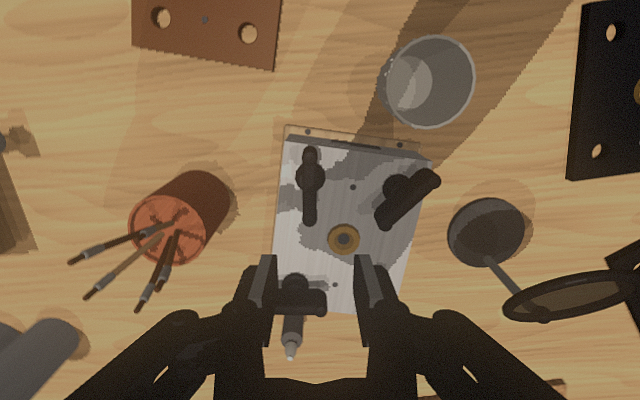

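FR's wing at (310,185) is upright and within about 5 mm. I'll correct, descend and grip.

```bash
python3 -m jog '[{"wx":0,"wy":0,"wz":-0.01,"tx":-0.0024,"ty":-0.0046,"tz":-0.04,"claw":0.036},{"wx":0,"wy":0,"wz":0,"tx":0,"ty":0,"tz":-0.045,"claw":0.036},{"wx":0,"wy":0,"wz":0,"tx":0,"ty":0,"tz":-0.03,"claw":0.036},{"wx":0,"wy":0,"wz":0,"tx":0,"ty":0,"tz":-0.025,"claw":0.036},{"wx":0,"wy":0,"wz":0,"tx":0,"ty":0,"tz":-0.005,"claw":0.036},{"wx":0,"wy":0,"wz":0,"tx":0,"ty":0,"tz":0,"claw":0.01},{"wx":0,"wy":0,"wz":0,"tx":0,"ty":0,"tz":0,"claw":0},{"wx":0,"wy":0,"wz":0,"tx":0,"ty":0,"tz":0,"claw":0}]' 70 | head -1
python3 d.py fr 88 175.4
```

```text
clock: 22.6
t 22.6 shift [-0.0043  0.0007 -0.0025] rot [ 0.005  0.012 -0.004] hd 175.64 q6 -0.51 gw 10.3 F [  0.4  -1.5 -10.4] Tz [-0.13 -0.1  -0.07] eff6 -0.05 z 90.5
```

```bash
python3 -m jog '[{"wx":0,"wy":0,"wz":0,"tx":0,"ty":0,"tz":0,"claw":0.03},{"wx":0.005,"wy":0.01,"wz":0,"tx":-0.004,"ty":0,"tz":-0.001,"claw":0.03},{"wx":0,"wy":0,"wz":0,"tx":0,"ty":0,"tz":0,"claw":0.03},{"wx":0,"wy":0,"wz":0,"tx":0,"ty":0,"tz":0,"claw":0},{"wx":0,"wy":0,"wz":0,"tx":0,"ty":0,"tz":0,"claw":0},{"wx":0,"wy":0,"wz":0,"tx":0,"ty":0,"tz":0,"claw":0},{"wx":0,"wy":0,"wz":0,"tx":0,"ty":0,"tz":0,"claw":0},{"wx":0,"wy":0,"wz":0,"tx":0,"ty":0,"tz":0,"claw":0}]' 70 | head -1
python3 d.py fr 88 175.4
```

```text
clock: 23.6
t 23.6 shift [-0.0012  0.0007 -0.0038] rot [ 0.001  0.005 -0.005] hd 175.67 q6 -0.51 gw 10.6 F [-0.   1.2  0. ] Tz [ 0.17  0.05 -0.09] eff6 -0.06 z 91.8
```

```bash
python3 -m jog '[{"wx":0,"wy":0.004,"wz":-0.12,"tx":-0.001,"ty":0,"tz":-0.0005,"claw":0},{"wx":0,"wy":0,"wz":-0.13,"tx":0,"ty":0,"tz":-0.0005,"claw":0},{"wx":0,"wy":0,"wz":-0.13,"tx":0,"ty":0,"tz":-0.0005,"claw":0},{"wx":0,"wy":0,"wz":-0.13,"tx":0,"ty":0,"tz":-0.0005,"claw":0},{"wx":0,"wy":0,"wz":-0.13,"tx":0,"ty":0,"tz":-0.0005,"claw":0},{"wx":0,"wy":0,"wz":-0.08,"tx":0,"ty":0,"tz":-0.0003,"claw":0},{"wx":0,"wy":0,"wz":0,"tx":0,"ty":0,"tz":0,"claw":0},{"wx":0,"wy":0,"wz":0,"tx":0,"ty":0,"tz":0,"claw":0}]' 70 | head -1
python3 d.py fr 86 133
```

```text
clock: 24.6
t 24.6 shift [-0.0009  0.0011 -0.0035] rot [ 0.003  0.001 -0.005] hd 133.28 q6 0.23 gw 10.3 F [-0.8  0.9  0.9] Tz [ 0.17  0.09 -0.09] eff6 -0.02 z 89.5
```

```bash
python3 -m jog '[{"wx":0,"wy":0,"wz":-0.05,"tx":0,"ty":0,"tz":-0.0003,"claw":0},{"wx":0,"wy":0,"wz":-0.05,"tx":0,"ty":0,"tz":-0.0002,"claw":0},{"wx":0,"wy":0,"wz":-0.05,"tx":0,"ty":0,"tz":-0.0002,"claw":0},{"wx":0,"wy":0,"wz":-0.04,"tx":0,"ty":0,"tz":-0.0002,"claw":0},{"wx":0,"wy":0,"wz":-0.04,"tx":0,"ty":0,"tz":0,"claw":0},{"wx":0,"wy":0,"wz":-0.04,"tx":0,"ty":0,"tz":0,"claw":0},{"wx":0,"wy":0,"wz":-0.04,"tx":0,"ty":0,"tz":0,"claw":0},{"wx":0,"wy":0,"wz":-0.04,"tx":0,"ty":0,"tz":0,"claw":0}]' 70 | head -1
python3 d.py fr 86 115
```

```text
clock: 25.6
t 25.6 shift [-0.0007  0.001  -0.0032] rot [ 0.004 -0.001  0.021] hd 113.8 q6 0.57 gw 10.5 F [-0.7  0.2  0.9] Tz [-0.03  0.31  2.14] eff6 1.66 z 89.2
```

Tz 2.14 N m, so FR is at its stop. Release and go to FL, wing at 131.8°.

```bash
python3 -m jog '[{"wx":0,"wy":0,"wz":0,"tx":0,"ty":0,"tz":0,"claw":0.036},{"wx":0,"wy":0,"wz":0,"tx":0,"ty":0,"tz":0,"claw":0.036},{"wx":0,"wy":0,"wz":0,"tx":0,"ty":0,"tz":0.02,"claw":0.036},{"wx":0,"wy":0,"wz":0,"tx":0,"ty":0,"tz":0.05,"claw":0.036},{"wx":0,"wy":0,"wz":0.1,"tx":0.005,"ty":0.02,"tz":0.05,"claw":0.036},{"wx":0,"wy":0,"wz":0.1,"tx":0.006,"ty":0.03,"tz":0.02,"claw":0.036},{"wx":0,"wy":0,"wz":0.1,"tx":0.006,"ty":0.03,"tz":0,"claw":0.036},{"wx":0,"wy":0,"wz":0,"tx":0,"ty":0,"tz":0,"claw":0.036}]' 70 | head -1
python3 d.py fl 88 131.8
python3 - <<'E'
from h import *
im=robot.snapshot("wrist");cv2.imwrite("pics/wrist9.png",im[:,:,::-1])
E
```

```text
clock: 26.6
t 26.6 shift [ 0.0012  0.0014 -0.1453] rot [ 0.005 -0.001  0.001] hd 131.75 q6 0.41 gw 35.7 F [-0.  -0.2  0.3] Tz [-0.02 -0.05 -0.01] eff6 -0.3 z 233.3
```

View pics/wrist9.png

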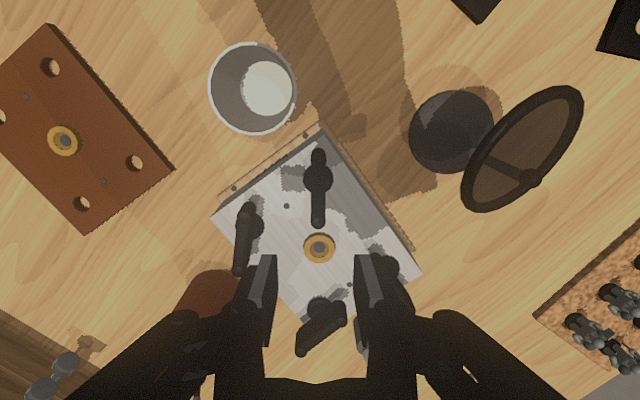

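FL's wing at (318,190) is upright and centred; the lens at (522,150) is to the left. Quick check of its clearance, then descend.

```bash
python3 - <<'E'
from h import *
st=robot.read_state()
for z in(90,130,180):
    for uv in((463,190),(500,110),(575,95)): print(z,uv,onz("wrist",uv,z,st)[:2].round())
print("foot",onz("wrist",(452,132),12,st)[:2].round())
E
python3 -m jog '[{"wx":0.004,"wy":0,"wz":0,"tx":0.001,"ty":0.0014,"tz":-0.04,"claw":0.036},{"wx":0,"wy":0,"wz":0,"tx":0,"ty":0,"tz":-0.04,"claw":0.036},{"wx":0,"wy":0,"wz":0,"tx":0,"ty":0,"tz":-0.03,"claw":0.036},{"wx":0,"wy":0,"wz":0,"tx":0,"ty":0,"tz":-0.025,"claw":0.036},{"wx":0,"wy":0,"wz":0,"tx":0,"ty":0,"tz":-0.01,"claw":0.036},{"wx":0,"wy":0,"wz":0,"tx":0,"ty":0,"tz":0,"claw":0.036},{"wx":0,"wy":0,"wz":0,"tx":0,"ty":0,"tz":0,"claw":0.036},{"wx":0,"wy":0,"wz":0,"tx":0,"ty":0,"tz":0,"claw":0.036}]' 70 | head -1
python3 d.py fl 88 131.8
```

```text
90 (463, 190) [620. -70.]
90 (500, 110) [590.  -5.]
90 (575, 95) [626.  43.]
130 (463, 190) [598. -72.]
130 (500, 110) [572. -16.]
130 (575, 95) [603.  25.]
180 (463, 190) [571. -76.]
180 (500, 110) [550. -31.]
180 (575, 95) [575.   2.]
foot [604. -30.]
clock: 27.65
t 27.65 shift [0.0009 0.0066 0.0033] rot [ 0.003 -0.     0.014] hd 130.98 q6 0.41 gw 36.1 F [-0.4  0.4  0.2] Tz [-0.06 -0.02 -0.  ] eff6 0.0 z 84.7
```

```bash
python3 -m jog '[{"wx":0.003,"wy":0,"wz":0.014,"tx":0.001,"ty":0.0066,"tz":0.003,"claw":0.036},{"wx":0,"wy":0,"wz":0,"tx":0,"ty":0,"tz":0,"claw":0.036},{"wx":0,"wy":0,"wz":0,"tx":0,"ty":0,"tz":0,"claw":0.02},{"wx":0,"wy":0,"wz":0,"tx":0,"ty":0,"tz":0,"claw":0},{"wx":0,"wy":0,"wz":0,"tx":0,"ty":0,"tz":0,"claw":0},{"wx":0,"wy":0,"wz":0,"tx":0,"ty":0,"tz":0,"claw":0},{"wx":0,"wy":0,"wz":0,"tx":0,"ty":0,"tz":0,"claw":0},{"wx":0,"wy":0,"wz":0,"tx":0,"ty":0,"tz":0,"claw":0}]' 70 | head -1
python3 d.py fl 88 131.8
```

```text
clock: 28.65
t 28.65 shift [-0.0003  0.     -0.0016] rot [ 0.002  0.001 -0.   ] hd 131.83 q6 0.41 gw 10.4 F [-1.5 -0.2  1.6] Tz [ 0.02  0.22 -0.07] eff6 -0.07 z 89.6
```

```bash
python3 -m jog '[{"wx":0,"wy":0,"wz":-0.12,"tx":0,"ty":0,"tz":-0.0005,"claw":0},{"wx":0,"wy":0,"wz":-0.13,"tx":0,"ty":0,"tz":-0.0005,"claw":0},{"wx":0,"wy":0,"wz":-0.13,"tx":0,"ty":0,"tz":-0.0005,"claw":0},{"wx":0,"wy":0,"wz":-0.13,"tx":0,"ty":0,"tz":-0.0005,"claw":0},{"wx":0,"wy":0,"wz":-0.13,"tx":0,"ty":0,"tz":-0.0005,"claw":0},{"wx":0,"wy":0,"wz":-0.08,"tx":0,"ty":0,"tz":-0.0003,"claw":0},{"wx":0,"wy":0,"wz":0,"tx":0,"ty":0,"tz":0,"claw":0},{"wx":0,"wy":0,"wz":0,"tx":0,"ty":0,"tz":0,"claw":0}]' 70 | head -1
python3 d.py fl 86 90
```

```text
clock: 29.65
t 29.65 shift [-0.0004  0.0001 -0.0013] rot [ 0.003 -0.     0.009] hd 89.46 q6 1.15 gw 10.6 F [-1.  -0.4  1.4] Tz [-0.08  0.13 -0.12] eff6 -0.02 z 87.3
```

```bash
python3 -m jog '[{"wx":0,"wy":0,"wz":-0.05,"tx":0,"ty":0,"tz":-0.0003,"claw":0},{"wx":0,"wy":0,"wz":-0.05,"tx":0,"ty":0,"tz":-0.0002,"claw":0},{"wx":0,"wy":0,"wz":-0.05,"tx":0,"ty":0,"tz":-0.0002,"claw":0},{"wx":0,"wy":0,"wz":-0.04,"tx":0,"ty":0,"tz":-0.0002,"claw":0},{"wx":0,"wy":0,"wz":-0.04,"tx":0,"ty":0,"tz":0,"claw":0},{"wx":0,"wy":0,"wz":-0.04,"tx":0,"ty":0,"tz":0,"claw":0},{"wx":0,"wy":0,"wz":-0.04,"tx":0,"ty":0,"tz":0,"claw":0},{"wx":0,"wy":0,"wz":-0.04,"tx":0,"ty":0,"tz":0,"claw":0}]' 70 | head -1
python3 d.py fl 86 70
```

```text
clock: 30.65
t 30.65 shift [-0.0004  0.0001 -0.0005] rot [ 0.004 -0.002  0.007] hd 69.6 q6 1.49 gw 10.5 F [-1.9 -1.6  2. ] Tz [-0.12  0.19  0.41] eff6 -0.2 z 86.5
```

```bash
python3 -m jog '[{"wx":0,"wy":0,"wz":-0.04,"tx":0,"ty":0,"tz":-0.0001,"claw":0},{"wx":0,"wy":0,"wz":-0.04,"tx":0,"ty":0,"tz":-0.0001,"claw":0},{"wx":0,"wy":0,"wz":-0.04,"tx":0,"ty":0,"tz":0,"claw":0},{"wx":0,"wy":0,"wz":-0.04,"tx":0,"ty":0,"tz":0,"claw":0},{"wx":0,"wy":0,"wz":-0.03,"tx":0,"ty":0,"tz":0,"claw":0},{"wx":0,"wy":0,"wz":0,"tx":0,"ty":0,"tz":0,"claw":0},{"wx":0,"wy":0,"wz":0,"tx":0,"ty":0,"tz":0,"claw":0},{"wx":0,"wy":0,"wz":0,"tx":0,"ty":0,"tz":0,"claw":0}]' 70 | head -1
python3 d.py fl 86 68
```

```text
clock: 31.65
t 31.65 shift [-0.0004  0.0001 -0.0006] rot [ 0.006 -0.003  0.149] hd 59.48 q6 1.67 gw 10.5 F [-2.9 -3.4  1.9] Tz [-0.52  0.44  2.7 ] eff6 2.75 z 86.6
```

Tz 2.7 N m, so FL is at its stop. Release and go to BR, wing at 85°.

```bash
python3 -m jog '[{"wx":0,"wy":0,"wz":0,"tx":0,"ty":0,"tz":0,"claw":0.036},{"wx":0,"wy":0,"wz":0,"tx":0,"ty":0,"tz":0,"claw":0.036},{"wx":0,"wy":0,"wz":0,"tx":0,"ty":0,"tz":0.02,"claw":0.036},{"wx":0,"wy":0,"wz":0,"tx":0,"ty":0,"tz":0.05,"claw":0.036},{"wx":0,"wy":0,"wz":0.14,"tx":0.02,"ty":-0.02,"tz":0.05,"claw":0.036},{"wx":0,"wy":0,"wz":0.15,"tx":0.04,"ty":-0.04,"tz":0.02,"claw":0.036},{"wx":0,"wy":0,"wz":0.15,"tx":0.04,"ty":-0.045,"tz":0,"claw":0.036},{"wx":0,"wy":0,"wz":0,"tx":0,"ty":0,"tz":0,"claw":0.036}]' 70 | head -1
python3 d.py br 88 85.1
python3 - <<'E'
from h import *
im=robot.snapshot("wrist");cv2.imwrite("pics/wrist10.png",im[:,:,::-1])
E
```

```text
clock: 32.65
t 32.65 shift [-2.800e-03  1.000e-04 -1.425e-01] rot [ 0.007 -0.001  0.008] hd 84.64 q6 1.15 gw 35.7 F [-0.1  0.5 -1.3] Tz [ 0.05  0.06 -0.06] eff6 -1.15 z 230.5
```

View pics/wrist10.png

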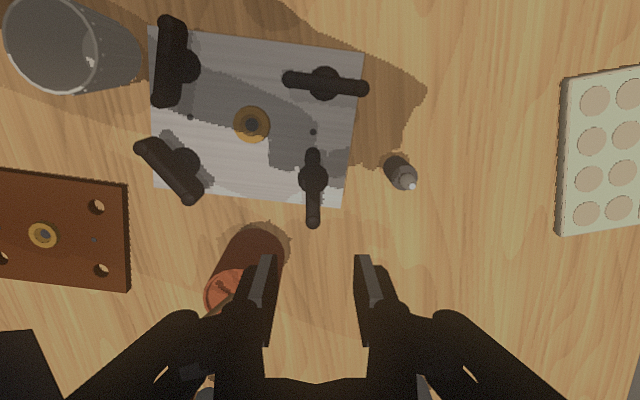

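BR's wing at (313,190) is upright and centred; the jar and bottle are clear of the fingers. Descend.

```bash
python3 -m jog '[{"wx":0.005,"wy":0,"wz":0.006,"tx":-0.0028,"ty":0,"tz":-0.04,"claw":0.036},{"wx":0,"wy":0,"wz":0,"tx":0,"ty":0,"tz":-0.04,"claw":0.036},{"wx":0,"wy":0,"wz":0,"tx":0,"ty":0,"tz":-0.03,"claw":0.036},{"wx":0,"wy":0,"wz":0,"tx":0,"ty":0,"tz":-0.02,"claw":0.036},{"wx":0,"wy":0,"wz":0,"tx":0,"ty":0,"tz":-0.008,"claw":0.036},{"wx":0,"wy":0,"wz":0,"tx":0,"ty":0,"tz":0,"claw":0.036},{"wx":0,"wy":0,"wz":0,"tx":0,"ty":0,"tz":0,"claw":0.036},{"wx":0,"wy":0,"wz":0,"tx":0,"ty":0,"tz":0,"claw":0.036}]' 70 | head -1
python3 d.py br 88 85.1
```

```text
clock: 33.7
t 33.7 shift [ 0.0039 -0.0057 -0.0066] rot [0.002 0.004 0.013] hd 84.38 q6 1.15 gw 36.2 F [-0.1 -0.2  0.4] Tz [0.02 0.02 0.  ] eff6 0.0 z 94.6
```

```bash
python3 -m jog '[{"wx":0.002,"wy":0.004,"wz":0.013,"tx":0.0039,"ty":-0.0057,"tz":-0.006,"claw":0.036},{"wx":0,"wy":0,"wz":0,"tx":0,"ty":0,"tz":0,"claw":0.036},{"wx":0,"wy":0,"wz":0,"tx":0,"ty":0,"tz":0,"claw":0.02},{"wx":0,"wy":0,"wz":0,"tx":0,"ty":0,"tz":0,"claw":0},{"wx":0,"wy":0,"wz":0,"tx":0,"ty":0,"tz":0,"claw":0},{"wx":0,"wy":0,"wz":0,"tx":0,"ty":0,"tz":0,"claw":0},{"wx":0,"wy":0,"wz":0,"tx":0,"ty":0,"tz":0,"claw":0},{"wx":0,"wy":0,"wz":0,"tx":0,"ty":0,"tz":0,"claw":0}]' 70 | head -1
python3 d.py br 88 85.1
```

```text
clock: 34.7
t 34.7 shift [-0.0005  0.0008 -0.0011] rot [ 0.001  0.    -0.001] hd 85.14 q6 1.14 gw 10.6 F [-0.2 -0.1  0.5] Tz [-0.02  0.06 -0.08] eff6 -0.07 z 89.1
```

```bash
python3 -m jog '[{"wx":0,"wy":0,"wz":-0.12,"tx":0,"ty":0,"tz":-0.0005,"claw":0},{"wx":0,"wy":0,"wz":-0.13,"tx":0,"ty":0,"tz":-0.0005,"claw":0},{"wx":0,"wy":0,"wz":-0.13,"tx":0,"ty":0,"tz":-0.0005,"claw":0},{"wx":0,"wy":0,"wz":-0.13,"tx":0,"ty":0,"tz":-0.0005,"claw":0},{"wx":0,"wy":0,"wz":-0.13,"tx":0,"ty":0,"tz":-0.0005,"claw":0},{"wx":0,"wy":0,"wz":-0.08,"tx":0,"ty":0,"tz":-0.0003,"claw":0},{"wx":0,"wy":0,"wz":0,"tx":0,"ty":0,"tz":0,"claw":0},{"wx":0,"wy":0,"wz":0,"tx":0,"ty":0,"tz":0,"claw":0}]' 70 | head -1
python3 d.py br 86 43
```

```text
clock: 35.7
t 35.7 shift [ 0.0001  0.0005 -0.0008] rot [ 0.001 -0.001  0.004] hd 42.77 q6 1.88 gw 10.6 F [-0.4  0.1 -1.1] Tz [-0.06  0.05 -0.08] eff6 -0.02 z 86.8
```

```bash
python3 -m jog '[{"wx":0,"wy":0,"wz":-0.05,"tx":0,"ty":0,"tz":-0.0003,"claw":0},{"wx":0,"wy":0,"wz":-0.05,"tx":0,"ty":0,"tz":-0.0002,"claw":0},{"wx":0,"wy":0,"wz":-0.05,"tx":0,"ty":0,"tz":-0.0002,"claw":0},{"wx":0,"wy":0,"wz":-0.04,"tx":0,"ty":0,"tz":-0.0002,"claw":0},{"wx":0,"wy":0,"wz":-0.04,"tx":0,"ty":0,"tz":0,"claw":0},{"wx":0,"wy":0,"wz":-0.04,"tx":0,"ty":0,"tz":0,"claw":0},{"wx":0,"wy":0,"wz":-0.04,"tx":0,"ty":0,"tz":0,"claw":0},{"wx":0,"wy":0,"wz":-0.04,"tx":0,"ty":0,"tz":0,"claw":0}]' 70 | head -1
python3 d.py br 86 23
```

```text
clock: 36.7
t 36.7 shift [ 0.0002  0.0004 -0.0007] rot [ 0.002 -0.002 -0.007] hd 23.41 q6 2.22 gw 10.7 F [-1.2 -1.5  0.1] Tz [-0.38  0.31  2.72] eff6 2.16 z 86.7
```

Tz 2.72 N m, so BR is at its stop. Release, lift clear and check.

```bash
python3 -m jog '[{"wx":0,"wy":0,"wz":0,"tx":0,"ty":0,"tz":0,"claw":0.036},{"wx":0,"wy":0,"wz":0,"tx":0,"ty":0,"tz":0,"claw":0.036},{"wx":0,"wy":0,"wz":0,"tx":0,"ty":0,"tz":0.02,"claw":0.036},{"wx":0,"wy":0,"wz":0,"tx":0,"ty":0,"tz":0.05,"claw":0.036},{"wx":0,"wy":0,"wz":0.1,"tx":0,"ty":0,"tz":0.05,"claw":0.036},{"wx":0,"wy":0,"wz":0.17,"tx":0,"ty":0,"tz":0.05,"claw":0.036},{"wx":0,"wy":0,"wz":0.18,"tx":0,"ty":0,"tz":0.03,"claw":0.036},{"wx":0,"wy":0,"wz":0.18,"tx":0,"ty":0,"tz":0.01,"claw":0.036}]' 70 | head -1
python3 -m jog '[{"wx":0,"wy":0,"wz":0.18,"tx":0,"ty":0.01,"tz":0.0,"claw":0.036},{"wx":0,"wy":0,"wz":0.18,"tx":0,"ty":0.01,"tz":0,"claw":0.036},{"wx":0,"wy":0,"wz":0.18,"tx":0,"ty":0.01,"tz":0.01,"claw":0.036},{"wx":0,"wy":0,"wz":0.18,"tx":0,"ty":0,"tz":0.01,"claw":0.036},{"wx":0,"wy":0,"wz":0.18,"tx":0,"ty":0,"tz":0.0,"claw":0.036},{"wx":0,"wy":0,"wz":0.18,"tx":0,"ty":0,"tz":0.0,"claw":0.036},{"wx":0,"wy":0,"wz":0.18,"tx":0,"ty":0,"tz":0.0,"claw":0.036},{"wx":0,"wy":0,"wz":0.18,"tx":0,"ty":0,"tz":0.0,"claw":0.036}]' 70 | head -1
python3 -m jog '[{"wx":0,"wy":0,"wz":0.18,"tx":0,"ty":0.01,"tz":0.0,"claw":0.036},{"wx":0,"wy":0,"wz":0.05,"tx":0,"ty":0,"tz":0,"claw":0.036},{"wx":0,"wy":0,"wz":0,"tx":0,"ty":0,"tz":0,"claw":0.036},{"wx":0,"wy":0,"wz":0,"tx":0,"ty":0,"tz":0,"claw":0.036},{"wx":0,"wy":0,"wz":0,"tx":0,"ty":0,"tz":0,"claw":0.036},{"wx":0,"wy":0,"wz":0,"tx":0,"ty":0,"tz":0,"claw":0.036},{"wx":0,"wy":0,"wz":0,"tx":0,"ty":0,"tz":0,"claw":0.036},{"wx":0,"wy":0,"wz":0,"tx":0,"ty":0,"tz":0,"claw":0.036}]' 70 | head -1
python3 d.py br 300 167
python3 - <<'E'
from h import *;import pickle
st=robot.read_state();im=robot.snapshot("wrist");pickle.dump((st,im),open("w3.pkl","wb"));im=np.ascontiguousarray(im[:,:,::-1]);cv2.imwrite("pics/wrist11.png",im)
im=robot.snapshot("scene");cv2.imwrite("pics/scene11.png",cv2.resize(im[130:260,180:340,::-1],None,fx=4.5,fy=4.5,interpolation=cv2.INTER_CUBIC))
E
```

```text
clock: 37.7
clock: 38.7
clock: 39.7
t 39.7 shift [ 0.0041 -0.0396 -0.0249] rot [0.001 0.009 0.144] hd 158.74 q6 -0.1 gw 35.9 F [-0.4 -0.7 -0.6] Tz [ 0.01 -0.05 -0.02] eff6 0.0 z 324.9
```

View pics/wrist11.png

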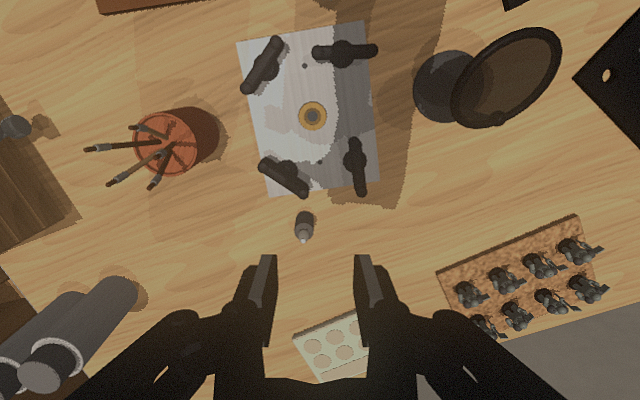

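View pics/scene11.png

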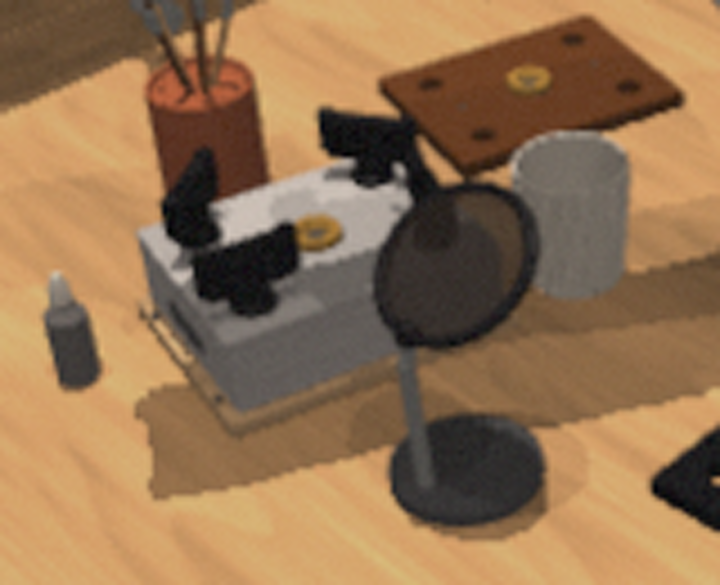

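All bystanders are in place and the cover looks closed with no visible gap. Next I'll measure the wing headings and compare with the start.

```bash
python3 - <<'E'
from h import *
im=cv2.imread("pics/wrist11.png");cv2.imwrite("pics/w11c.png",cv2.resize(im[10:210,225:395],None,fx=2.9,fy=2.9,interpolation=cv2.INTER_CUBIC))
E
```

```text
(no output)
```

View pics/w11c.png

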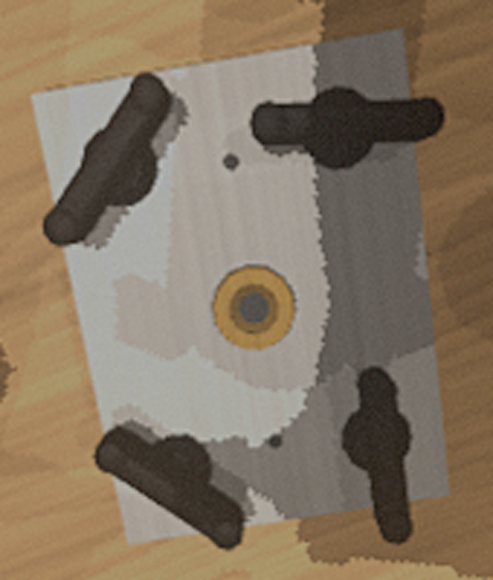

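```bash
python3 - <<'E'
from h import *;import pickle
st,im=pickle.load(open("w3.pkl","rb"))
g=lambda a:(225+a[0]/2.9,10+a[1]/2.9)
s=dict(fl=178.8,fr=222.7,bl=274.4,br=131.9)
for k,(a,b) in dict(fl=((268,125),(428,115)),fr=((60,228),(152,90)),br=((112,450),(228,535)),bl=((375,383),(397,527))).items():
    P=onz("wrist",g(a),109,st);Q=onz("wrist",g(b),109,st);d=Q-P;h=np.degrees(np.arctan2(d[1],d[0]))
    t=(s[k]-h)%180
    print(k,((P+Q)/2).round(1),np.hypot(*d[:2]).round(1),"h",(h%180).round(1),"turned",np.radians(t).round(2))
C={k:onz("wrist",g(uv),64,st) for k,uv in dict(fr=(33,95),fl=(402,32),bl=(449,495),br=(128,542)).items()}
for a,c in(("fl","bl"),("fr","br"),("fr","fl"),("br","bl")): print(a,c,np.hypot(*(C[c]-C[a])[:2]).round(1))
print(np.mean(list(C.values()),0).round(1))
E
```

```text
fl [ 521.1 -149.8  109. ] 53.8 h 71.9 turned 1.87
fr [ 502.8 -231.1  109. ] 55.1 h 121.0 turned 1.77
br [ 619.2 -256.4  109. ] 54.6 h 30.7 turned 1.77
bl [ 635.7 -175.6  109. ] 56.4 h 169.4 turned 1.83
fl bl 179.5
fr br 179.4
fr fl 139.2
br bl 140.0
[ 570.8 -203.6   64. ]
```

The wings turned 1.77–1.87 rad from starts of 0–0.4, each stopped by 1.5–2.7 N m against 0.1–0.2 N m running torque. That fits all four being at the 2.0 stop. The gripper is open and about 210 mm clear of the knobs, so I'm handing in.

```bash
python3 - <<'E'
from plant import robot
print(robot.close_job())
E
```

```text
the job is handed in; nothing more can be done
None
```

The mould is closed and handed in at about 40 s of the 72 allowed. All four knobs are home as far as I could measure, though I had no direct reading of any knob's angle.

**First pass:** I turned BR, FL, FR and BL about 0.82 rad each. That puts them at roughly 0.95 to 1.05 rad, working back from the stop.

**Last pass:** I turned BL, FR, FL and BR until each was blocked. The blocking moments were 1.5, 2.1, 2.7 and 2.7 N m, against 0.1 to 0.2 N m for turning a free knob.

**Last checks:**
- **Knobs:** In the last wrist picture the wings had turned 1.87 (FL), 1.77 (FR), 1.77 (BR) and 1.83 (BL) rad in all. With starts of 0 to 0.4 rad, that fits every knob being at its 2.0 stop.
- **Cover:** It measured 179.5 × 139.6 mm when cast at its seated height, with its centre within about 1 mm of the first fix. No gap showed in the scene view. I did not measure its tilt or its height directly.
- **Bystanders:** By eye, all four look to be standing where they were.
- **Robot:** The gripper was open and about 210 mm above the knobs when I handed in.

**Disagreements:** The gripper's final angle ran 6 to 12 degrees past the wings (12 on FL). I take that as the pads twisting on the wings against the stop. I also had to open, re-centre and re-grip FR once, and re-centre above FL and BR before gripping, after offsets of 4 to 7 mm.

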